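Free, load and lock the analyser carousel with the pin spanner

ROBOT

A 6-joint arm with a two-finger parallel gripper is mounted at the origin on the work surface. World frame = base frame: x ahead of the robot, y to its left, z up, the work surface at z = 0. Lengths are in m, angles in degrees, forces in N, time in s.
With the tool pointing down it reaches from about 0.275 to 0.975 m from the base axis. Payload 8.4 kg.
Tool frame: the origin (TCP) lies midway between the tips of the shut fingers; the grasp point (between the pads) lies 19 mm behind it; z points along the fingers, y is the line along which they close (so a half turn about z gives the same grasp; the last joint's range is limited). The gripper opens to 92 mm and grips with 3 to 60 N. Pads are 20 mm wide; open, the fingers measure 128 mm over their backs; the gripper's body (75 mm by 189 mm) begins 69 mm behind the grasp point.
Start: joints at [70.107, 20.225, 93.587, -0, 66.188, -0.138], TCP at [0.211, 0.588, 0.215] pointing down, gripper open.
Joint ranges: [-150.9, 150.9], [-52.94, 120.26], [3.33, 152.33], [-74.26, 254.26], [0, 154.13], [-172.89, 172.89]. Speed limits (degrees/s): [127.2, 127.2, 159.86, 180, 180, 180].

INTERFACE

Orientations are given as [roll, pitch, yaw] about the fixed x, y, z axes, in that order (R = Rz(yaw) Ry(pitch) Rx(roll)).
In Python, from workcell import arm gives the robot as it stands.
- The arm moves only by the shell command python3 -m handwheel 'ROWS' [FORCE]. ROWS is JSON, a list of rows, each a list of 3 entries, a list of its own where there are three numbers: the shift along the tool's x, y, z as a fraction of full scale, then the turn, a rotation vector about the tool's x, y, z as a fraction of full scale, then the finger opening in mm, from 0 to 91.9. A call has 1 to 5 rows; each row shifts and turns the commanded pose from where the row before left it, along the tool's axes as they then stand; what a row does not reach is not made up. Full scale, the value 1, is 0.04 m for a shift and 0.1 rad for a turn. A row lasts 1/12 s, in which the tool goes at most 41.7 mm and 7.16 degrees, less where a joint would pass 70% of its speed; a pose out of reach is approached as far as the arm can. A call with a number of a shift or a turn outside -1 to 1 is refused whole. A call with a gripper value outside its range is refused whole. The fingers move at their own pace and stop on an object; FORCE is the grip in N (left out, the last holds). Time passes only in rows, so rows that do not move let the fingers close. It gives the time, the measured TCP pose, the force, the opening and the grip force at its end, in the units of the state.
- arm.get_obs(): the state, without advancing time (a new reading comes with each control period).
- arm.snapshot(name): name is "scene" or "top" or "wrist"; returns a dict with "image" (480x640x3 uint8, blue, green, red), "mtx" (3x3 intrinsics, pixels), "rvec" (rotation vector, rad) and "tvec" (3), from world to camera coordinates, as OpenCV has them; the wrist camera has in their place "hand_eye" (4x4, takes a point from camera to tool coordinates, whose origin is the TCP and whose axes are the flange's). Camera axes: x right, y down, z forward; pixel columns grow to the right and rows downward; lengths in m; the calibration is good to about 2 mm. A picture is of the moment at which its call begins: read the wrist's pose just before it. There is no depth.
- arm.sign_off(): hands the job in; it is judged then, once.
The state is a dict: "time_s": time; "qpos": joint angles; "dq": joint speeds; "joint_torque": joint torques, N m; "tcp_pos": TCP position; "eef_rot": TCP orientation; "wrist_force": force on the tool from outside, world axes, zero at the start; "wrist_torque": the same for the moment, N m; "opening": finger opening in m; "grasp_force": force on a finger pad.
Only numpy, scipy, OpenCV 4.12 (cv2) and the standard library are available. Lean on these libraries where they do the work, as an engineer would, in place of code of your own. Each camera call takes 0.05 s, during which the arm holds its last target. There are 200 camera calls.

TASK

The carousel stands empty with its recessed locking ring tight: with the two-pin spanner turn the ring anticlockwise to its stop to clear the pockets, then load every loose cuvette segment on the bench into a pocket of its own, tongue towards the middle and fully down, keeping the segments upright all the while. Fit the spanner again and turn the ring clockwise to its stop, so that its lobes cover the tongues. Put the spanner back in its rack, pins down, and then swing the keeper bar shut over it into its catch; leave the mouse, tube rack and bottle alone, and if a segment gets knocked out of place put it right.

Things in the scene. Friction and masses are not known exactly. Their poses are not given: they have to be found in the camera images.
- carousel_hub (a point): Centre of the fixed white and grey carousel (round deck, 290 mm across, top 40 mm above the bench), at the top of the aluminium collar in its middle (72 mm above the bench; collar 120 mm across, bore 92 mm, underside at 60 mm). z up. The ring inside the collar has three lobes that reach out 75 mm below it, 53 to 59 mm above the bench: free, between pockets; locked, 3 mm above the tongues.
- pocket0 (a point): Where seg.._mid lies when seated in pocket 0: 76 mm above the bench, 104 mm from the hub axis; pockets are 120 degrees apart. The pocket is a place on the deck between steel rails 14 mm high, 2 to 3 mm of play all round, open towards the hub for the tongue: a seated segment's x points along the line from hub to here. (This entry's axes are the carousel's, not the pocket's.)
- pocket1 (a point): Where seg.._mid lies when seated in pocket 1: 76 mm above the bench, 104 mm from the hub axis; pockets are 120 degrees apart. The pocket is a place on the deck between steel rails 14 mm high, 2 to 3 mm of play all round, open towards the hub for the tongue: a seated segment's x points along the line from hub to here. (This entry's axes are the carousel's, not the pocket's.)
- pocket2 (a point): Where seg.._mid lies when seated in pocket 2: 76 mm above the bench, 104 mm from the hub axis; pockets are 120 degrees apart. The pocket is a place on the deck between steel rails 14 mm high, 2 to 3 mm of play all round, open towards the hub for the tongue: a seated segment's x points along the line from hub to here. (This entry's axes are the carousel's, not the pocket's.)
- ring_face (a point): Centre of the flat face of the steel locking ring, 66 mm above the bench, recessed 6 mm below the top of the collar. Two holes of 13.5 mm go right through the ring (14 mm thick) at +28 and -28 mm along this entry's x axis, which turns with the ring. z up.
- lock_ring (a joint): Angle of the locking ring: 0 free (a stop), grows as it is turned clockwise seen from above, 1.047 rad locked against its stop. It starts tight (0.85 to 1.047). Stiff: it takes about 0.2 N m to turn and stays where it is left.
- seg0_mid (a point): Cuvette segment 0 (alike; may be absent): grey block 48 x 80 x 36 mm high (x, y, z), dark wells in its top; on it an upright rib, the grip, 40 mm along x, 14 thick along y, 36 high (72 overall); at the bottom of its -x side a tongue 32 wide, 10 thick sticks out 18 mm. 110 to 230 g. Point: on the rib centre line, half-way up (36 mm above the underside, where rib meets block); x points away from the tongue, z up.
- seg1_mid (a point): Cuvette segment 1 (alike; may be absent): grey block 48 x 80 x 36 mm high (x, y, z), dark wells in its top; on it an upright rib, the grip, 40 mm along x, 14 thick along y, 36 high (72 overall); at the bottom of its -x side a tongue 32 wide, 10 thick sticks out 18 mm. 110 to 230 g. Point: on the rib centre line, half-way up (36 mm above the underside, where rib meets block); x points away from the tongue, z up.
- seg2_mid (a point): Cuvette segment 2 (alike; may be absent): grey block 48 x 80 x 36 mm high (x, y, z), dark wells in its top; on it an upright rib, the grip, 40 mm along x, 14 thick along y, 36 high (72 overall); at the bottom of its -x side a tongue 32 wide, 10 thick sticks out 18 mm. 110 to 230 g. Point: on the rib centre line, half-way up (36 mm above the underside, where rib meets block); x points away from the tongue, z up.
- spanner_mid (a point): Two-pin spanner, in the rack at the start: steel crossbar 96 x 16 x 12 mm along x; two 9 mm pins 18 mm long point down at x = +28 and -28; on its middle a black grip plate 44 along x, 16 thick along y, 50 high. 80 mm high in all, 210 to 340 g, alike both ways round. Point: its middle, 40 mm above the pin tips, 10 above the crossbar top; z up. Pins fully in the ring (crossbar on the collar): 28 mm above ring_face.
- rack_seat (a point): Where spanner_mid lies when the spanner is home (56 mm above the bench). Rack: grey base 130 x 130 x 8 mm, two white saddles, floors 34 mm above the bench, with a 76 mm gap between them along this entry's x, on which the crossbar ends rest, pins hanging in the gap; cheeks 12 mm high (top 46) leave 3 mm of play all round. The spanner lies along x, either way round.
- keeper (a joint): Angle of the keeper bar about its upright hinge: 0 shut (the bar lies across one end of the crossbar, along the rack's y, and is held by a sprung catch ball), grows as it opens, turning clockwise seen from above, up to 1.5 rad. It stays where it is left; in the last 0.25 rad it must be pushed over the catch ball with about 3 N at the knob.
- keeper_hinge (a point): On the hinge axis of the keeper bar, 54 mm above the bench; on the rack at x = +40, y = -50 mm from rack_seat. The steel bar is 12 mm wide and lies 49 to 59 mm above the bench.
- keeper_knob (a point): Middle of the upright black round knob, 16 mm across, that stands 35 mm high (59 to 94 mm above the bench) on the free end of the keeper bar, 125 mm from the hinge axis; the point is 76 mm above the bench.
- mouse: Bystander: black computer mouse, 105 x 62 x 34 mm; origin under its centre.
- tube_rack: Bystander: white rack of capped tubes, 70 x 140 mm, 93 mm high; origin under its centre.
- bottle: Bystander: white bottle, 64 mm across, 150 mm high; origin under its centre.

How it is judged (in metres and radians):
On the way, in this order (a step that is already met when the one before it is completed fails the run):
1. the spanner, its pins in the ring's holes, has turned the ring free to its stop (value of joint lock_ring below 0.05 rad and horizontal distance between spanner_mid and ring_face below 0.008 m and z of spanner_mid in the frame of ring_face below 0.036 m), for 0.1 s.
2. every segment is seated in a pocket while the ring is free ((distance between seg0_mid and pocket0 below 0.009 m or distance between seg0_mid and pocket1 below 0.009 m or distance between seg0_mid and pocket2 below 0.009 m) and angle between each of seg0_mid, seg1_mid, seg2_mid's own z axis and vertical below 0.08 rad and (distance between seg1_mid and pocket0 below 0.009 m or distance between seg1_mid and pocket1 below 0.009 m or distance between seg1_mid and pocket2 below 0.009 m) and (distance between seg2_mid and pocket0 below 0.009 m or distance between seg2_mid and pocket1 below 0.009 m or distance between seg2_mid and pocket2 below 0.009 m) and value of joint lock_ring below 0.5 rad), for 0.2 s.
3. the spanner, its pins in the ring's holes, has turned the ring tight to its stop (value of joint lock_ring above 1 rad and horizontal distance between spanner_mid and ring_face below 0.008 m and z of spanner_mid in the frame of ring_face below 0.036 m), for 0.1 s.
4. the spanner is back home in its rack with the keeper bar still open (distance between spanner_mid and rack_seat below 0.01 m and angle between spanner_mid's own z axis and vertical below 0.1 rad and value of joint keeper above 0.2 rad), for 0.2 s.
At the end, for the whole second after the job is handed in: Every segment present lies in a pocket, within 9 mm of its seated place and 0.08 rad of level; the locking ring is at its stop (1.0 rad or more); the spanner is home in its rack, pins down (within 10 mm, 0.1 rad); the keeper bar is shut in its catch (less than 0.05 rad) ((distance between seg0_mid and pocket0 below 0.009 m or distance between seg0_mid and pocket1 below 0.009 m or distance between seg0_mid and pocket2 below 0.009 m) and angle between each of seg0_mid, seg1_mid, seg2_mid's own z axis and vertical below 0.08 rad and (distance between seg1_mid and pocket0 below 0.009 m or distance between seg1_mid and pocket1 below 0.009 m or distance between seg1_mid and pocket2 below 0.009 m) and (distance between seg2_mid and pocket0 below 0.009 m or distance between seg2_mid and pocket1 below 0.009 m or distance between seg2_mid and pocket2 below 0.009 m) and value of joint lock_ring above 1 rad and distance between spanner_mid and rack_seat below 0.01 m and angle between spanner_mid's own z axis and vertical below 0.1 rad and value of joint keeper below 0.05 rad); the robot touches nothing.
It fails at once if the mouse is moved by more than 30 mm (distance of mouse from where it was at the start of the episode above 0.03 m).
It fails at once if the tube rack is moved by more than 30 mm (distance of tube_rack from where it was at the start of the episode above 0.03 m).
It fails at once if the bottle is moved by more than 30 mm (distance of bottle from where it was at the start of the episode above 0.03 m).
It fails at once if a cuvette segment is tipped by more than about 50 degrees (angle between any of seg0_mid, seg1_mid, seg2_mid's own z axis and vertical above 0.9 rad).
Of seg0, seg1, seg2 only 2 to 3 are there at a start; the rules pass over those that are not, and their reading is None.
At some moment in a run one of seg0, seg1, seg2 may be knocked a few centimetres aside while the robot is not near it.
It also fails if it takes over 208 s, if anything falls off the work surface, if the arm or the gripper's body presses on something with over 40 N, if the wrist force passes 120 N, or if a joint passes its speed limit or range.

## Working session

There is one attempt and no reset: what is moved stays moved. The work goes in short steps, Python scripts to look and compute and a shell command to move; the robot and the scene stay as the last step left them, time stands still between calls to the robot, and variables do not carry over. Pictures are saved under pics/ and viewed, at most 14 in all, crops included, and the job is handed in when it is done.

```bash
ls; mkdir -p pics; cat > h.py <<'E'
import numpy as np, cv2
from workcell import arm
from scipy.spatial.transform import Rotation as R
def snap(n,f):
    o=arm.get_obs(); s=arm.snapshot(n); cv2.imwrite('pics/'+f+'.png',s['image'])
    K=np.array(s['mtx'])
    if n=='wrist':
        T=np.eye(4);T[:3,:3]=R.from_euler('xyz',o['eef_rot'],degrees=True).as_matrix();T[:3,3]=o['tcp_pos']
        W=T@np.array(s['hand_eye']); Rc=W[:3,:3].T; t=-Rc@W[:3,3]
    else:
        Rc=cv2.Rodrigues(np.array(s['rvec'],float))[0]; t=np.array(s['tvec'],float).ravel()
    np.savez('pics/'+f,K=K,R=Rc,t=t); return s['image']
def ray(f,u,v,z):
    d=np.load('pics/'+f+'.npz'); c=-d['R'].T@d['t']; r=d['R'].T@np.linalg.inv(d['K'])@[u,v,1]
    return c+r*(z-c[2])/r[2]
def proj(f,p):
    d=np.load('pics/'+f+'.npz'); q=d['K']@(d['R']@np.array(p)+d['t']); return q[:2]/q[2]
def go(x,y,z,yaw=None):
    """print remaining move in tool axes/units, tool pointing down"""
    o=arm.get_obs(); M=R.from_euler('xyz',o['eef_rot'],degrees=True)
    d=M.inv().apply(np.array([x,y,z])-o['tcp_pos'])/0.04
    out='shift units '+str(d.round(3))
    if yaw is not None:
        # tool down with tool y axis at angle yaw (mod 180)
        best=None
        for a in (yaw,yaw+180):
            a=np.radians(a); Y=np.array([np.cos(a),np.sin(a),0]); Z=np.array([0,0,-1.]); X=np.cross(Y,Z)
            v=(M.inv()*R.from_matrix(np.c_[X,Y,Z])).as_rotvec()/0.1
            if best is None or np.linalg.norm(v)<np.linalg.norm(best): best=v
        out+=' turn '+str(best.round(3))
    print(out,'q6',round(o['qpos'][5],1),'t',round(o['time_s'],2))
E
python3 - <<'E'
from h import *
a=snap('top','top0');b=snap('scene','sc0')
print(arm.get_obs())
d=np.load('pics/top0.npz');print(-d['R'].T@d['t'],d['K'])
E
```

```text
pics
{'time_s': 0.1, 'qpos': array([ 7.01065417e+01,  2.02576818e+01,  9.36242110e+01, -8.24519069e-04,
        6.61884107e+01, -1.39011868e-01]), 'dq': array([-0.04734077, -0.14228719, -0.02892448,  0.04793508,  0.00928959,
       -0.02247853]), 'joint_torque': array([-2.62543581e-03, -5.94904375e+01, -3.34930980e+01,  6.96561020e-02,
        1.84480677e-02, -4.09123606e-05]), 'tcp_pos': array([0.21111255, 0.58779442, 0.2139524 ]), 'eef_rot': array([-1.79929695e+02,  5.83351977e-04,  1.60245887e+02]), 'wrist_force': array([-0.58410951, -0.02067173, -0.07240938]), 'wrist_torque': array([-0.01798681, -0.02301925, -0.03330463]), 'grasp_force': 0.0, 'opening': 0.09174650658631722}
[ 0.38875713 -0.00534845  1.15073574] [[488.66474584   0.         321.24857356]
 [  0.         488.66474584 243.89561348]
 [  0.           0.           1.        ]]
```

View pics/top0.png

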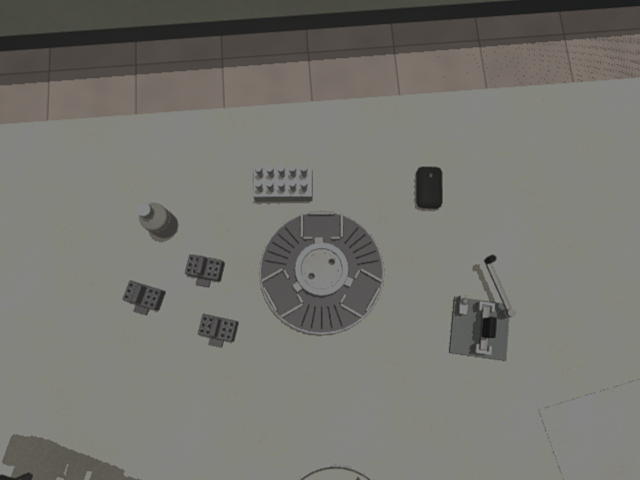

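View pics/sc0.png

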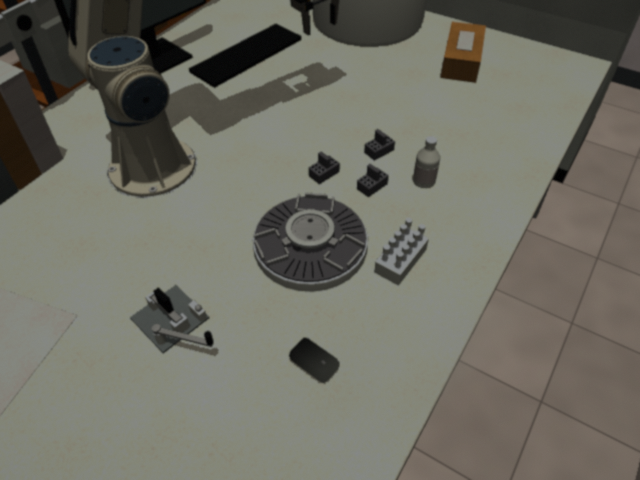

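The top view shows the carousel hub at about (321,269), with ring holes at about (332,261) and (312,276). There are three segments, at (205,268), (144,296) and (218,328). The spanner is at (487,327), the keeper hinge at (511,313) and the knob at (490,259).

```bash
python3 - <<'E'
from h import *
for n,u,v,z in [('hub',321,269,.072),('h1',332,261,.066),('h2',312,276,.066),('segA',205,267,.036),('segB',144,295,.036),('segC',218,327,.036),('span',488,327,.08),('c1',488,306,.046),('c2',484,350,.046),('hinge',511,313,.059),('knob',490,259,.094),('bottle',146,211,.15)]:
    print(n,ray('top0',u,v,z).round(3))
im=cv2.imread('pics/top0.png')
cv2.imwrite('pics/c1.png',np.vstack([cv2.resize(im[205:340,255:390],(540,540),interpolation=cv2.INTER_CUBIC)]))
p=cv2.resize(im[245:370,110:250],(560,500),interpolation=cv2.INTER_CUBIC)
E
```

```text
hub [ 0.551 -0.015  0.072]
h1 [ 0.568 -0.041  0.066]
h2 [0.537 0.006 0.066]
segA [0.582 0.251 0.036]
segB [0.528 0.392 0.036]
segC [0.443 0.226 0.036]
span [ 0.395 -0.365  0.08 ]
c1 [ 0.442 -0.383  0.046]
c2 [ 0.347 -0.36   0.046]
hinge [ 0.422 -0.427  0.059]
knob [ 0.541 -0.386  0.094]
bottle [0.692 0.346 0.15 ]
```

View pics/c1.png

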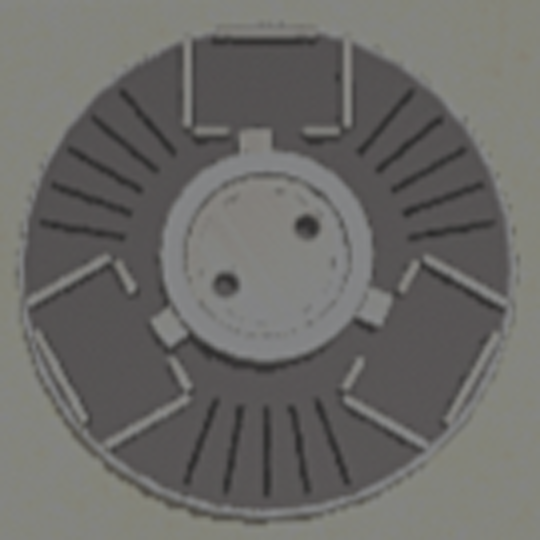

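The crop shows the collar centre at (266,256) and the ring holes at (307,226) and (227,284). The pockets lie at the top, lower left and lower right, with the lobes over their mouths. I'm going above the rack first.

```bash
for i in 1 2 3 4; do :; done
python3 -m handwheel '[[[-0.49,-0.83,0],[0,0,-0.5],91],[[-0.49,-0.83,0],[0,0,-0.6],91],[[-0.49,-0.83,0],[0,0,0],91],[[-0.49,-0.83,0],[0,0,0],91],[[-0.49,-0.83,0],[0,0,0],91]]' >/dev/null
python3 -m handwheel '[[[-0.55,-0.79,0],[0,0,0],91],[[-0.55,-0.79,0],[0,0,0],91],[[-0.55,-0.79,0],[0,0,0],91],[[-0.55,-0.79,0],[0,0,0],91],[[-0.55,-0.79,0],[0,0,0],91]]'
python3 -m handwheel '[[[-0.55,-0.79,0],[0,0,0],91],[[-0.55,-0.79,0],[0,0,0],91],[[-0.55,-0.79,0],[0,0,0],91],[[-0.55,-0.79,0],[0,0,0],91],[[-0.55,-0.79,0],[0,0,0],91]]' >/dev/null
python3 -m handwheel '[[[-0.55,-0.79,0],[0,0,0],91],[[-0.55,-0.79,0],[0,0,0],91],[[-0.55,-0.79,0],[0,0,0],91],[[-0.55,-0.79,0],[0,0,0],91],[[-0.55,-0.79,0],[0,0,0],91]]'
python3 - <<'E'
from h import *
go(.395,-.365,.2,76.5)
s=arm.snapshot('wrist');print(np.array(s['hand_eye']).round(3),s['mtx'])
E
```

```text
time_s: 0.93
tcp_pos: [0.3319, 0.2213, 0.2145]
eef_rot: [180.0, 0.0, 166.6]
wrist_force: [1.5, -0.1, -0.3]
opening: 0.0909
grasp_force: 0.0
time_s: 1.77
tcp_pos: [0.4723, -0.1375, 0.2144]
eef_rot: [180.0, -0.0, 166.5]
wrist_force: [1.3, 0.3, -0.2]
opening: 0.091
grasp_force: 0.0
shift units [ 0.554 -5.982  0.361] turn [ 0.001 -0.002  0.003] q6 -92.9 t 1.77
[[ 0.    -0.957 -0.289  0.082]
 [ 1.    -0.     0.001  0.   ]
 [-0.001 -0.289  0.957 -0.17 ]
 [ 0.     0.     0.     1.   ]] [[427.06627124   0.         318.76289907]
 [  0.         427.06627124 227.7033741 ]
 [  0.           0.           1.        ]]
```

```bash
python3 -m handwheel '[[[0.1,-0.98,0.07],[0,0,0],91],[[0.1,-0.98,0.07],[0,0,0],91],[[0.1,-0.98,0.07],[0,0,0],91],[[0.1,-0.98,0.07],[0,0,0],91],[[0.1,-0.98,0.07],[0,0,0],91]]' >/dev/null
python3 -m handwheel '[[[0,-0.95,0],[0,0,0],91],[[0,0,0],[0,0,0],91],[[0,0,0],[0,0,0],91]]'
python3 - <<'E'
from h import *
snap('wrist','w1')
E
```

```text
time_s: 2.48
tcp_pos: [0.3975, -0.3598, 0.2001]
eef_rot: [180.0, -0.0, 166.4]
wrist_force: [0.7, 0.5, -0.1]
opening: 0.0911
grasp_force: 0.0
```

View pics/w1.png

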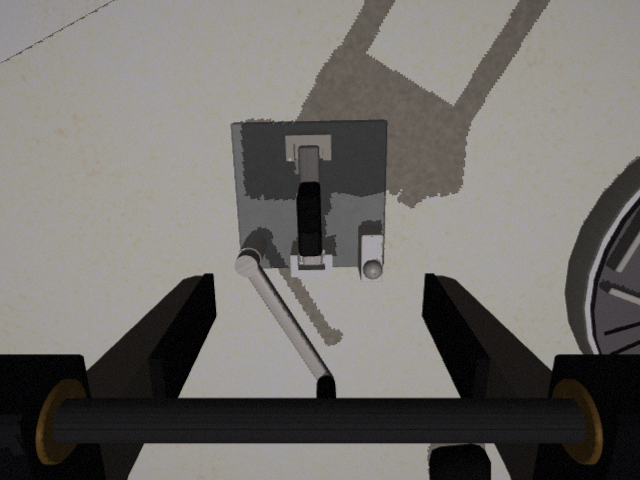

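The wrist view shows the rack base at u 235–386, v 121–268. The crossbar runs from (309,147) to (313,265), the plate is at u≈310, the hinge at (248,259) and the knob at (326,380).

```bash
python3 - <<'E'
from h import *
q={k:ray('w1',u,v,z) for k,u,v,z in [('b1',233,122,.008),('b2',387,120,.008),('b3',385,268,.008),('e1',309,147,.046),('e2',313,264,.046),('ptop',311,254,.096),('ptl',299.5,240,.096),('ptr',322,240,.096),('hinge',247,257,.059),('knob',326,378,.094)]}
for k in q: print(k,q[k].round(4))
print('base mid',((q['b1']+q['b3'])/2).round(4),'cross mid',((q['e1']+q['e2'])/2).round(4))
f=lambda a,b:np.degrees(np.arctan2(*(q[b]-q[a])[1::-1]))
print('ang base',f('b1','b2'),f('b2','b3'),'cross',f('e1','e2'))
c=q['hinge'];
for yaw in (-13,-14,-15): 
  a=np.radians(yaw);print(yaw,(c[:2]-np.array([[np.cos(a),-np.sin(a)],[np.sin(a),np.cos(a)]])@[.04,-.05]).round(4))
E
```

```text
b1 [ 0.3193 -0.4128  0.008 ]
b2 [ 0.3476 -0.2892  0.008 ]
b3 [ 0.4758 -0.316   0.008 ]
e1 [ 0.3501 -0.3552  0.046 ]
e2 [ 0.442  -0.3748  0.046 ]
ptop [ 0.4155 -0.3691  0.096 ]
ptl [ 0.4039 -0.3742  0.096 ]
ptr [ 0.4075 -0.3594  0.096 ]
hinge [ 0.4193 -0.4218  0.059 ]
knob [ 0.5155 -0.3822  0.094 ]
base mid [ 0.3975 -0.3644  0.008 ] cross mid [ 0.396 -0.365  0.046]
ang base 77.0840978681182 -11.79511471726059 cross -12.030580661992387
-13 [ 0.3916 -0.3641]
-14 [ 0.3926 -0.3636]
-15 [ 0.3936 -0.3631]
```

```bash
python3 - <<'E'
from h import *
go(.3955,-.365,.058,77.8)
E
```

```text
shift units [ 0.014 -0.176  3.552] turn [ 0.008 -0.009 -0.238] q6 -118.6 t 2.53
```

```bash

python3 -m handwheel '[[[0.01,-0.18,0.6],[0,0,-0.24],60],[[0,0,0.8],[0,0,0],60],[[0,0,0.8],[0,0,0],60],[[0,0,0.7],[0,0,0],60],[[0,0,0.4],[0,0,0],60]]' 40
python3 -m handwheel '[[[0,0,0.25],[0,0,0],60],[[0,0,0],[0,0,0],60],[[0,0,0],[0,0,0],60]]'
python3 -m handwheel '[[[0,0,0],[0,0,0],0],[[0,0,0],[0,0,0],0],[[0,0,0],[0,0,0],0],[[0,0,0],[0,0,0],0],[[0,0,0],[0,0,0],0]]' 40
python3 -m handwheel '[[[0,0,0],[0,0,0],0],[[0,0,0],[0,0,0],0],[[0,0,0],[0,0,0],0],[[0,0,0],[0,0,0],0],[[0,0,0],[0,0,0],0]]'
```

```text
time_s: 2.95
tcp_pos: [0.3956, -0.3624, 0.0658]
eef_rot: [179.9, -0.2, 168.0]
wrist_force: [-0.3, 0.0, -0.2]
opening: 0.0604
grasp_force: 0.0
time_s: 3.2
tcp_pos: [0.3968, -0.3645, 0.0589]
eef_rot: [180.0, -0.0, 168.0]
wrist_force: [-0.2, 0.0, -0.1]
opening: 0.0603
grasp_force: 0.0
time_s: 3.62
tcp_pos: [0.3965, -0.3655, 0.0592]
eef_rot: [-180.0, 0.0, 167.9]
wrist_force: [-0.4, -0.7, 0.4]
opening: 0.0288
grasp_force: 0.0
time_s: 4.03
tcp_pos: [0.3963, -0.3654, 0.0587]
eef_rot: [-180.0, 0.0, 167.9]
wrist_force: [-0.2, 0.9, 4.0]
opening: 0.0156
grasp_force: 40.0
```

```bash

python3 -m handwheel '[[[0,0,-0.2],[0,0,0],0],[[0,0,-0.6],[0,0,0],0],[[0,0,-0.8],[0,0,0],0],[[0,0,-0.8],[0,0,0.5],0],[[0,0,-0.6],[0,0,0.9],0]]' 50
python3 -m handwheel '[[[0,0,-0.4],[0,0,0.95],0],[[0,0,-0.2],[0,0,0.95],0],[[0,0,0],[0,0,0.95],0],[[0,0,0],[0,0,0.95],0],[[0,0,0],[0,0,0.95],0]]'
python3 -m handwheel '[[[0,0,0],[0,0,0.95],0],[[0,0,0],[0,0,0.7],0],[[0,0,0],[0,0,0],0]]'
python3 - <<'E'
from h import *
go(.584,-.065,.2,33.4)
E
```

```text
time_s: 4.45
tcp_pos: [0.3964, -0.3654, 0.181]
eef_rot: [-180.0, 0.0, 159.8]
wrist_force: [-0.2, -0.4, -2.2]
opening: 0.0161
grasp_force: 50.0
time_s: 4.87
tcp_pos: [0.3961, -0.365, 0.203]
eef_rot: [180.0, -0.0, 132.4]
wrist_force: [-0.8, -0.3, -2.8]
opening: 0.0158
grasp_force: 50.0
time_s: 5.12
tcp_pos: [0.396, -0.3649, 0.2026]
eef_rot: [-180.0, -0.0, 123.1]
wrist_force: [0.4, -0.4, -3.2]
opening: 0.0155
grasp_force: 50.0
shift units [3.72  8.029 0.067] turn [-0.001 -0.008 -0.06 ] q6 -75.9 t 5.12
```

```bash

python3 -m handwheel '[[[0.37,0.8,0],[0,0,0],0],[[0.37,0.8,0],[0,0,0],0],[[0.37,0.8,0],[0,0,0],0],[[0.37,0.8,0],[0,0,0],0],[[0.37,0.8,0],[0,0,0],0]]' >/dev/null
python3 -m handwheel '[[[0.37,0.8,0],[0,0,0],0],[[0.37,0.8,0],[0,0,0],0],[[0.37,0.8,0],[0,0,0],0],[[0.37,0.8,0],[0,0,0],0],[[0.37,0.8,0],[0,0,0],0]]' >/dev/null
python3 -m handwheel '[[[0,0,0],[0,0,-0.06],0],[[0,0,0],[0,0,0],0],[[0,0,0],[0,0,0],0]]'
python3 - <<'E'
from h import *
snap('wrist','w2')
E
```

```text
time_s: 6.2
tcp_pos: [0.5822, -0.0662, 0.2023]
eef_rot: [-179.9, -0.0, 123.7]
wrist_force: [-0.5, 0.3, -3.1]
opening: 0.0157
grasp_force: 50.0
```

View pics/w2.png

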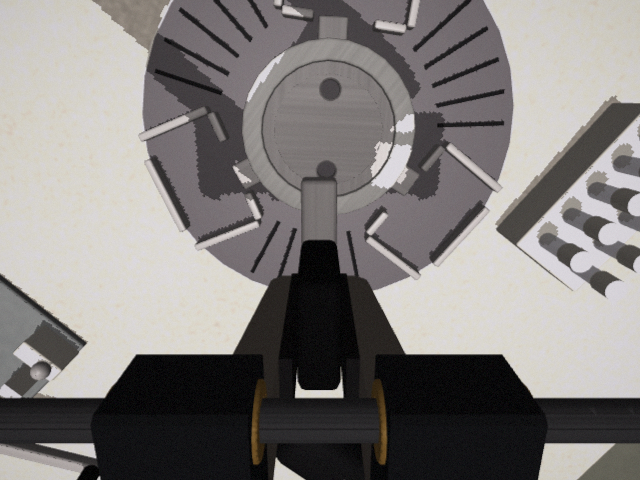

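The wrist view shows the collar spanning u 243–415, v 38–212, and the holes at (330,89) and (326,169). The spanner's crossbar end is at (319,178), and the tube rack is on the right.

```bash
python3 - <<'E'
from h import *
im=cv2.imread('pics/w2.png',0)
g=cv2.HoughCircles(cv2.medianBlur(im,5),cv2.HOUGH_GRADIENT,1.5,20,param1=80,param2=25,minRadius=8,maxRadius=14)
print([c for c in g[0] if 280<c[0]<380 and c[1]<200] if g is not None else None)
g=cv2.HoughCircles(cv2.medianBlur(im,5),cv2.HOUGH_GRADIENT,1.5,20,param1=80,param2=40,minRadius=75,maxRadius=95)
print(g[0][:3] if g is not None else None)
a=ray('w2',330,89,.066);b=ray('w2',326,169,.066)
print(a,b,(a+b)/2,np.linalg.norm(a-b),np.degrees(np.arctan2(*(a-b)[1::-1])))
print('collar',ray('w2',329,125,.072))
# spanner end in tool frame: crossbar top z: tcp-2.7+10mm
print('end',ray('w2',319,178,.2096))
im2=im[70:200,280:380];_,t=cv2.threshold(im2,45,255,cv2.THRESH_BINARY_INV)
n,l,st,ce=cv2.connectedComponentsWithStats(t)
print(st[1:][st[1:,4]>60],ce[1:][st[1:,4]>60]+[280,70])
E
```

```text
[array([326.25, 170.25,   9.8 ], dtype=float32), array([330.75,  89.25,  11.9 ], dtype=float32)]
[[327.75 125.25  85.8 ]]
[0.53975279 0.01187652 0.066     ] [ 0.56807107 -0.03499154  0.066     ] [ 0.55391193 -0.01155751  0.066     ] 0.05475892873549268 121.14091374278678
collar [ 0.55229258 -0.0080924   0.072     ]
end [ 0.55333134 -0.02197788  0.2096    ]
[] []
```

```bash
python3 - <<'E'
from h import *
go(.5535,-.012,.125,31.5)
E
```

```text
shift units [1.535 0.166 1.935] turn [-0.01  -0.004  0.37 ] q6 -40.3 t 6.25
```

```bash

python3 -m handwheel '[[[0.77,0.08,0],[0,0,0],0],[[0.77,0.08,0],[0,0,0.37],0],[[0,0,0.6],[0,0,0],0],[[0,0,0.7],[0,0,0],0],[[0,0,0.6],[0,0,0],0]]'
python3 -m handwheel '[[[0,0,0],[0,0,0],0],[[0,0,0],[0,0,0],0]]'
python3 - <<'E'
from h import *
im=snap('wrist','w3')
cv2.imwrite('pics/w3c.png',cv2.resize(im[60:320,190:450],(780,780//1))[:600])
E
```

```text
time_s: 6.67
tcp_pos: [0.5535, -0.0122, 0.1261]
eef_rot: [180.0, 0.0, 121.4]
wrist_force: [0.2, -0.2, -3.1]
opening: 0.0158
grasp_force: 50.0
time_s: 6.83
tcp_pos: [0.5528, -0.0123, 0.1261]
eef_rot: [-179.9, -0.1, 121.4]
wrist_force: [-0.0, -0.8, -2.2]
opening: 0.0158
grasp_force: 50.0
```

View pics/w3c.png

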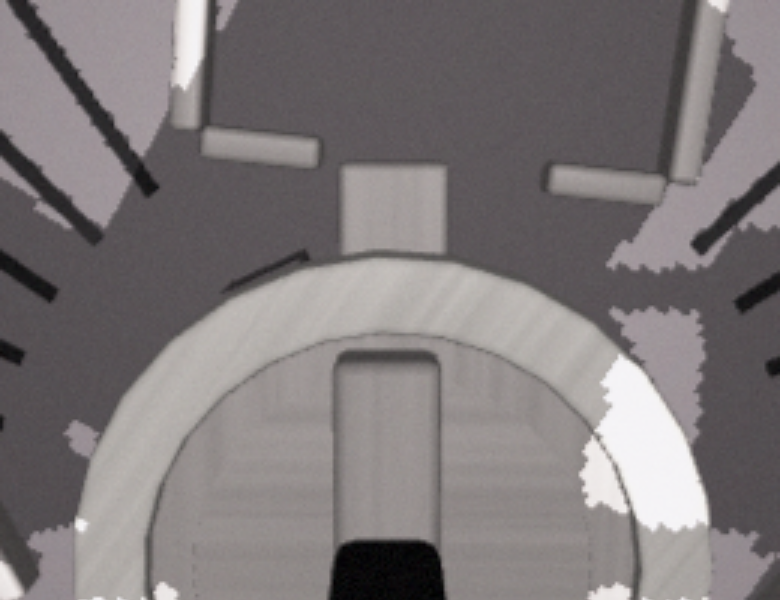

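The crop shows the collar spanning crop u 75–712, with its outer edge at v≈253 and bore edge at v≈333. The crossbar spans u 334–440, with its end at v≈350–362. I'll compare these with projections.

```bash
python3 - <<'E'
from h import *
o=arm.get_obs();p=o['tcp_pos'];a=np.radians(o['eef_rot'][2]);X=np.array([np.cos(a),np.sin(a),0]);Y=np.array([np.sin(a),-np.cos(a),0])
print(p)
c=lambda q:((proj('w3',q)-[190,60])*3).round(1)
for z in (-.0027+.010,-.0027-.002):
    print('spanner end',c(p+X*.048+[0,0,z]))
print('end bars',c(p+X*.035+Y*.008+[0,0,.0073]),c(p+X*.035-Y*.008+[0,0,.0073]))
for off in [(0,0),(.002,0),(0,.002)]:
    h=np.array([*(p[:2]),.072])+X*off[0]+Y*off[1]
    print(off,'outer top',c(h+X*.06),'bore',c(h+X*.046),'sides',c(h+Y*.06),c(h-Y*.06))
E
```

```text
[ 0.55414917 -0.01218773  0.12735289]
spanner end [391.9 397.6]
spanner end [391.6 379.4]
end bars [452.7 494.9] [330.7 494.9]
(0, 0) outer top [391.1 253.8] bore [391.  334.6] sides [713.6 581.3] [ 68.  580.8]
(0.002, 0) outer top [391.1 242. ] bore [391.  323.3] sides [714.4 571.2] [ 67.3 570.6]
(0, 0.002) outer top [402.7 253.8] bore [402.4 334.6] sides [724.4 581.3] [ 78.8 580.8]
```

```bash
python3 - <<'E'
from h import *
o=arm.get_obs();p=o['tcp_pos'];a=np.radians(o['eef_rot'][2]);X=np.array([np.cos(a),np.sin(a),0]);Y=np.array([np.sin(a),-np.cos(a),0])
c=lambda q:((proj('w3',q)-[190,60])*3).round(1)
for z in (-.0127,-.0247):
  for d in (.048,.050):  print('spanner end',d,c(p+X*d+[0,0,z]))
print('end bars',c(p+X*.035+Y*.008+[0,0,-.0127]),c(p+X*.035-Y*.008+[0,0,-.0127]))
E
```

```text
spanner end 0.048 [391.5 368.6]
spanner end 0.05 [391.5 354.8]
spanner end 0.048 [391.4 353.9]
spanner end 0.05 [391.4 340.9]
end bars [446.1 456.5] [336.7 456.5]
```

```bash

python3 -m handwheel '[[[-0.015,0.03,0],[0,0,0.08],0],[[0,0,0.15],[0,0,0],0],[[0,0,0.15],[0,0,0],0],[[0,0,0.1],[0,0,0],0],[[0,0,0],[0,0,0],0]]'
python3 -m handwheel '[[[0,0,0.08],[0,0,0],0],[[0,0,0.08],[0,0,0],0],[[0,0,0],[0,0,0],0]]'
```

```text
time_s: 7.3
tcp_pos: [0.5548, -0.0111, 0.1097]
eef_rot: [-179.9, -0.0, 121.0]
wrist_force: [-1.1, 0.3, -2.1]
opening: 0.0155
grasp_force: 50.0
time_s: 7.55
tcp_pos: [0.5551, -0.0111, 0.1036]
eef_rot: [-180.0, -0.0, 121.0]
wrist_force: [0.2, 0.5, -2.3]
opening: 0.0158
grasp_force: 50.0
```

```bash

python3 -m handwheel '[[[0,0,0.08],[0,0,0],0],[[0,0,0.08],[0,0,0],0],[[0,0,0],[0,0,0],0]]'
python3 -m handwheel '[[[0,0,0.02],[0,0,0],0],[[0,0,0],[0,0,0],0]]'
```

```text
time_s: 7.8
tcp_pos: [0.5551, -0.0111, 0.0971]
eef_rot: [-180.0, -0.0, 121.0]
wrist_force: [-1.2, 0.1, -2.4]
opening: 0.0156
grasp_force: 50.0
time_s: 7.97
tcp_pos: [0.5554, -0.0111, 0.0969]
eef_rot: [-180.0, -0.0, 121.0]
wrist_force: [-0.1, -0.6, -2.8]
opening: 0.0157
grasp_force: 50.0
```

```bash
T='x'
python3 -m handwheel '[[[0,0,0],[0,0,-0.6],0],[[0,0,0],[0,0,-0.6],0],[[0,0,0],[0,0,-0.6],0],[[0,0,0],[0,0,-0.6],0],[[0,0,0],[0,0,-0.6],0]]' 60
python3 -m handwheel '[[[0,0,0],[0,0,-0.6],0],[[0,0,0],[0,0,-0.6],0],[[0,0,0],[0,0,-0.6],0],[[0,0,0],[0,0,-0.6],0],[[0,0,0],[0,0,-0.6],0]]'
python3 -m handwheel '[[[0,0,0],[0,0,-0.6],0],[[0,0,0],[0,0,-0.6],0],[[0,0,0],[0,0,-0.6],0],[[0,0,0],[0,0,-0.6],0],[[0,0,0],[0,0,0],0]]'
python3 - <<'E'
from h import *
o=arm.get_obs();print(o['wrist_torque'],o['qpos'])
E
```

```text
time_s: 8.38
tcp_pos: [0.5541, -0.0121, 0.0968]
eef_rot: [-179.8, -0.1, 138.4]
wrist_force: [-4.5, -5.5, -1.2]
opening: 0.0156
grasp_force: 60.0
time_s: 8.8
tcp_pos: [0.5541, -0.0121, 0.0968]
eef_rot: [-179.9, -0.1, 155.5]
wrist_force: [-3.8, -5.9, -0.2]
opening: 0.0156
grasp_force: 60.0
time_s: 9.22
tcp_pos: [0.5541, -0.0121, 0.0969]
eef_rot: [-179.9, -0.1, 169.4]
wrist_force: [-5.0, -5.0, -0.2]
opening: 0.0157
grasp_force: 60.0
[-0.98438364  0.83459937 -0.15520332] [ -1.34999989  22.25657452 107.90636598  -0.11132431  49.98837497
 -80.63032991]
```

```bash

cat > t.py <<'E'
from h import *
o=arm.get_obs();print('T',o['wrist_torque'].round(3),'F',o['wrist_force'].round(1),'yaw',o['eef_rot'][2].round(2))
E
python3 -m handwheel '[[[0,0,0],[0,0,-0.5],0],[[0,0,0],[0,0,-0.5],0],[[0,0,0],[0,0,0],0]]' >/dev/null; python3 t.py
python3 -m handwheel '[[[0,0,0],[0,0,-0.4],0],[[0,0,0],[0,0,-0.3],0],[[0,0,0],[0,0,0],0]]' >/dev/null; python3 t.py
python3 -m handwheel '[[[0,0,0],[0,0,-0.3],0],[[0,0,0],[0,0,-0.3],0],[[0,0,0],[0,0,0],0]]'; python3 t.py
```

```text
T [-1.023  0.777 -0.095] F [-4.1 -5.   0. ] yaw 175.04
T [-1.156  0.823 -0.143] F [-3.8 -5.4 -0.1] yaw 178.99
time_s: 9.97
tcp_pos: [0.5541, -0.0122, 0.0969]
eef_rot: [-179.9, -0.2, -177.6]
wrist_force: [-4.6, -7.0, -0.1]
opening: 0.0157
grasp_force: 60.2
T [-1.389  0.786 -0.762] F [-4.6 -7.  -0.1] yaw -177.64
```

The ring is at its stop: the reaction torque rose to 0.76 N m at yaw 182.4. I'll relieve it and leave the spanner in the ring, where its top at 134 mm sits below the gripper body. Then I'll measure the segments and pockets.

```bash

python3 -m handwheel '[[[0,0,0],[0,0,0.3],0],[[0,0,0],[0,0,0.25],0],[[0,0,0],[0,0,0],0]]'; python3 t.py
python3 -m handwheel '[[[0,0,0],[0,0,0],40],[[0,0,0],[0,0,0],40],[[0,0,0],[0,0,0],40],[[0,0,0],[0,0,0],40],[[0,0,0],[0,0,0],40]]'
python3 -m handwheel '[[[0,0,-0.5],[0,0,0],40],[[0,0,-0.9],[0,0,0],40],[[0,0,-0.9],[0,0,0],40],[[0,0,-0.9],[0,0,0],40],[[0,0,-0.5],[0,0,0],40]]'
python3 - <<'E'
from h import *
im=cv2.imread('pics/top0.png')
L=lambda a,b,z:(ray('top0',255+a[0]/4,205+a[1]/4,z),ray('top0',255+b[0]/4,205+b[1]/4,z))
for nm,a,b in [('topL',(189,128),(189,40)),('topR',(349,130),(349,40)),('rightU',(425,260),(505,303)),('rightD',(345,398),(424,445)),('leftU',(110,258),(28,304)),('leftD',(188,398),(107,446))]:
    p,q=L(a,b,.054);print(nm,p.round(4)[:2],q.round(4)[:2],np.degrees(np.arctan2(*(q-p)[1::-1])).round(1))
cv2.imwrite('pics/c2.png',cv2.resize(im[245:355,110:260],(750,550),interpolation=cv2.INTER_CUBIC))
E
```

```text
time_s: 10.22
tcp_pos: [0.5551, -0.0115, 0.097]
eef_rot: [-180.0, -0.0, 179.1]
wrist_force: [-0.6, -2.5, -1.7]
opening: 0.0159
grasp_force: 60.0
T [-0.642  0.36  -0.149] F [-0.6 -2.5 -1.7] yaw 179.09
time_s: 10.63
tcp_pos: [0.5557, -0.011, 0.0972]
eef_rot: [180.0, 0.0, 179.2]
wrist_force: [-1.0, 0.4, 0.3]
opening: 0.0399
grasp_force: 0.0
time_s: 11.05
tcp_pos: [0.5569, -0.0111, 0.2492]
eef_rot: [180.0, 0.3, 179.2]
wrist_force: [1.3, -0.4, 0.4]
opening: 0.04
grasp_force: 0.0
topL [0.6308 0.0223] [0.6829 0.0186] -4.0
topR [ 0.6225 -0.0692] [ 0.6757 -0.0738] -4.9
rightU [ 0.5441 -0.1057] [ 0.5163 -0.1484] -123.1
rightD [ 0.4701 -0.0539] [ 0.4408 -0.0954] -125.2
leftU [0.5591 0.0721] [0.5365 0.1199] 115.3
leftD [0.4769 0.0335] [0.4539 0.0803] 116.2
```

View pics/c2.png

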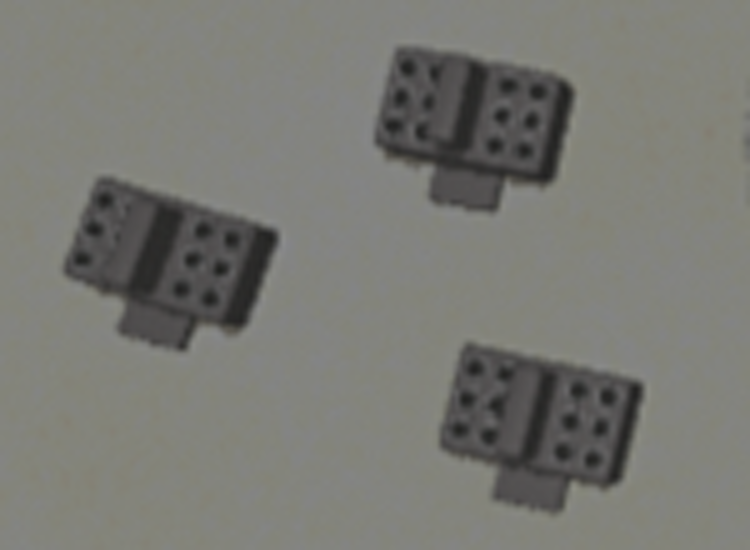

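The crop shows segments A (top), B (left) and C (lower right). Each has its tongue pointing down (−x), and the long edges slope about 10°, 17° and 12.6°. I'm going above them for one good wrist view.

```bash

python3 -m handwheel '[[[0,-0.9,-0.2],[0,0,0.5],40],[[0,-0.9,-0.2],[0,0,0.5],40],[[0,-0.9,-0.2],[0,0,0.5],40],[[0.2,-0.9,-0.2],[0,0,0.5],40],[[0.2,-0.9,-0.2],[0,0,0.5],40]]'
python3 -m handwheel '[[[0.2,-0.9,-0.2],[0,0,0],40],[[0.2,-0.9,0],[0,0,0],40],[[0.2,-0.9,0],[0,0,0],40],[[0,0,0],[0,0,0],40],[[0,0,0],[0,0,0],40]]'
python3 - <<'E'
from h import *
im=snap('wrist','w4')
cv2.imwrite('pics/w4v.png',cv2.resize(im[:400],(800,500),interpolation=cv2.INTER_CUBIC))
E
```

```text
time_s: 11.47
tcp_pos: [0.519, -0.188, 0.2854]
eef_rot: [-180.0, 0.0, 164.7]
wrist_force: [0.4, -0.7, 0.1]
opening: 0.0397
grasp_force: 0.0
time_s: 11.88
tcp_pos: [0.467, -0.2857, 0.2931]
eef_rot: [180.0, 0.0, 164.6]
wrist_force: [-0.1, 0.3, -0.1]
opening: 0.04
grasp_force: 0.0
```

View pics/w4v.png

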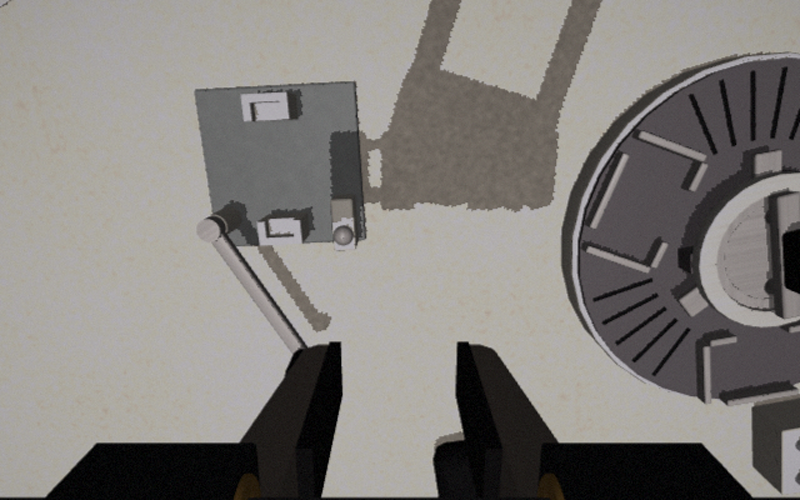

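I moved the wrong way: tool +y is world +y, so this view shows the rack instead. Its empty saddles are at (267,104) and (283,230), which will help later. I'll go back to the segments by computing the shift first.

```bash
python3 - <<'E'
from h import *
go(.575,.274,.3,75)
E
python3 -m handwheel '[[[0,0.9,0],[0,0,0],40],[[0,0.95,0],[0,0,0],40],[[0,0.95,0],[0,0,0],40],[[0,0.95,0],[0,0,0],40],[[0,0.95,0],[0,0,0],40]]' >/dev/null
python3 -m handwheel '[[[0,0.95,0],[0,0,0],40],[[0,0.95,0],[0,0,0],40],[[0,0.95,0],[0,0,0],40],[[0,0.95,0],[0,0,0],40],[[0,0.95,0],[0,0,0],40]]' >/dev/null
python3 -m handwheel '[[[0.3,0.95,0],[0,0,0],40],[[0.3,0.95,0],[0,0,0],40],[[0.3,0.95,0],[0,0,0],40],[[0.2,0.7,0],[0,0,0],40],[[0,0,0],[0,0,0],40]]'
python3 - <<'E'
from h import *
go(.575,.274,.3,75)
E
```

```text
shift units [ 1.089 14.178 -0.168] turn [ 0.005  0.001 -0.048] q6 -106.2 t 11.93
time_s: 13.18
tcp_pos: [0.56, 0.2359, 0.2926]
eef_rot: [179.9, -0.1, 165.2]
wrist_force: [0.1, -1.5, -0.3]
opening: 0.0399
grasp_force: 0.0
shift units [-0.118  1.016 -0.182] turn [ 0.021 -0.011  0.029] q6 -52.6 t 13.18
```

```bash

python3 -m handwheel '[[[-0.1,0.95,-0.1],[0,0,0],40],[[0,0,0],[0,0,0],40],[[0,0,0],[0,0,0],40],[[0,0,0],[0,0,0],40]]'
python3 - <<'E'
from h import *
im=snap('wrist','w5')
cv2.imwrite('pics/w5v.png',cv2.resize(im[:400],(800,500),interpolation=cv2.INTER_CUBIC))
E
```

```text
time_s: 13.52
tcp_pos: [0.5745, 0.2651, 0.2966]
eef_rot: [-180.0, -0.0, 164.9]
wrist_force: [-0.0, -0.2, 0.2]
opening: 0.04
grasp_force: 0.0
```

View pics/w5v.png

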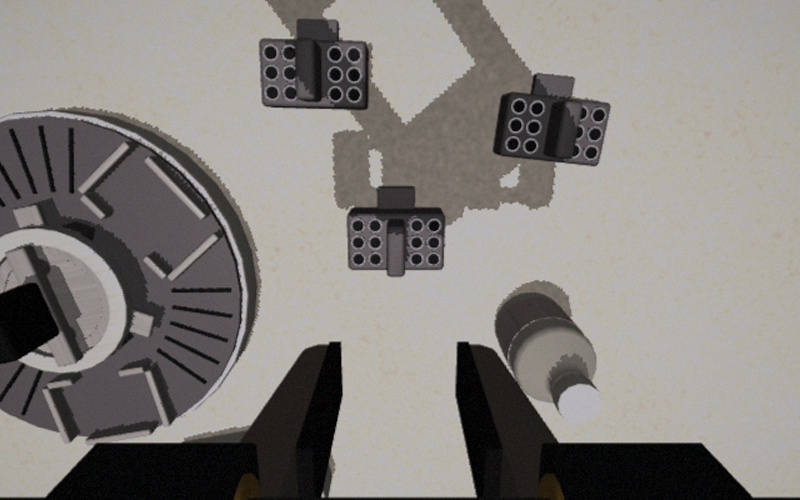

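The view shows well-pattern centres for A at (395,243), B at (555,129) and C at (312,74) in the 1.25× picture. The left pocket's rails run (128,145)→(80,192), (216,236)→(170,277) and (148,158)→(205,215).

```bash
python3 - <<'E'
from h import *
r=lambda u,v,z:ray('w5',u/1.25,v/1.25,z)
W={'A':[(357,226),(433,226),(358,260),(433,260)],'B':[(519,106),(599,116),(512,144),(590,152)],'C':[(271,53),(354,54),(271,93),(354,95)]}
for k,w in W.items():
    P=[r(*q,.036) for q in w]; y=(P[1]-P[0]+P[3]-P[2]); c=sum(P)/4
    print(k,c.round(4),'y angle',np.degrees(np.arctan2(y[1],y[0])).round(1),np.linalg.norm(P[1]-P[0]).round(4),np.linalg.norm(P[2]-P[0]).round(4))
P=[r(*q,.054) for q in [(128,145),(80,192),(216,236),(170,277),(148,158),(205,215)]]
for p in P: print(p.round(4)[:2])
ang=lambda a,b:np.degrees(np.arctan2(*(b-a)[1::-1])).round(1)
print(ang(P[1],P[0]),ang(P[3],P[2]),ang(P[4],P[5]))
# collar: left clipped; right edge
print('top cam:',[ray('top0',110+x/5,245+y/5,.036).round(4)[:2] for x,y in [(470,114),(170,250),(540,413)]])
E
```

```text
A [0.5859 0.2598 0.036 ] y angle 74.9 0.0619 0.0285
B [0.5315 0.4027 0.036 ] y angle 68.8 0.0624 0.0284
C [0.4442 0.2336 0.036 ] y angle 74.0 0.0618 0.0281
[0.4578 0.0875]
[0.4806 0.038 ]
[0.54   0.1265]
[0.5618 0.0789]
[0.4705 0.0982]
[0.5222 0.1241]
114.7 114.7 26.6
top cam: [array([0.5799, 0.2537]), array([0.5278, 0.3921]), array([0.4413, 0.2263])]
```

```bash
python3 - <<'E'
from h import *
go(.5859,.2598,.042,74.9)
E
```

```text
shift units [-0.309 -0.035  6.367] turn [-0.007 -0.006 -0.005] q6 -50.3 t 13.57
```

```bash

python3 -m handwheel '[[[-0.3,-0.03,0.7],[0,0,0],46],[[0,0,0.9],[0,0,0],46],[[0,0,0.9],[0,0,0],46],[[0,0,0.9],[0,0,0],46],[[0,0,0.9],[0,0,0],46]]' 
python3 -m handwheel '[[[0,0,0.9],[0,0,0],46],[[0,0,0.7],[0,0,0],46],[[0,0,0.38],[0,0,0],46],[[0,0,0],[0,0,0],46],[[0,0,0],[0,0,0],46]]' 
python3 -m handwheel '[[[0,0,0],[0,0,0],0],[[0,0,0],[0,0,0],0],[[0,0,0],[0,0,0],0],[[0,0,0],[0,0,0],0],[[0,0,0],[0,0,0],0]]' 30
python3 -m handwheel '[[[0,0,0],[0,0,0],0],[[0,0,0],[0,0,0],0],[[0,0,0],[0,0,0],0],[[0,0,0],[0,0,0],0]]'
python3 - <<'E'
from h import *
im=snap('wrist','w6')
E
```

```text
time_s: 13.98
tcp_pos: [0.5862, 0.2592, 0.1239]
eef_rot: [180.0, 0.0, 164.8]
wrist_force: [0.5, 0.8, -0.7]
opening: 0.0461
grasp_force: 0.0
time_s: 14.4
tcp_pos: [0.586, 0.2594, 0.0455]
eef_rot: [-179.9, -0.1, 164.8]
wrist_force: [-0.7, 0.1, -0.3]
opening: 0.046
grasp_force: 0.0
time_s: 14.82
tcp_pos: [0.5869, 0.2604, 0.0467]
eef_rot: [180.0, 0.1, 164.8]
wrist_force: [0.3, -0.9, 0.9]
opening: 0.0147
grasp_force: 0.3
time_s: 15.15
tcp_pos: [0.5868, 0.2604, 0.0466]
eef_rot: [180.0, 0.0, 164.8]
wrist_force: [-1.2, -2.2, 6.0]
opening: 0.0139
grasp_force: 30.0
```

View pics/w6.png

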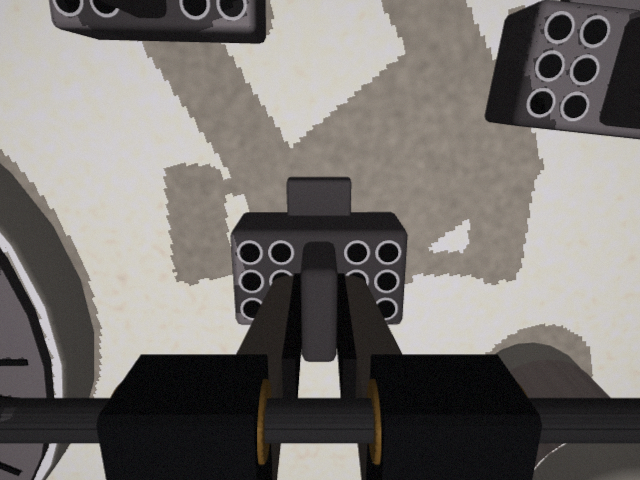

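The segment is gripped by its rib, with the wells at (249,252), (390,252), (252,309) and (387,309).

```bash
cat > off.py <<'E'
from h import *
import sys
f=sys.argv[1]; w=eval(sys.argv[2])
o=arm.get_obs();p=o['tcp_pos'];M=R.from_euler('xyz',o['eef_rot'],degrees=True)
P=[ray(f,*q,.036) for q in w]; c=sum(P)/4; y=P[1]-P[0]+P[3]-P[2]
print('centre in tool',M.inv().apply(c-p).round(4),'y dir in tool',np.degrees(np.arctan2(*(M.inv().apply(y)[:2]))).round(2))
E
python3 off.py w6 '[(249,252),(390,252),(252,309),(387,309)]'
python3 - <<'E'
from h import *
# target for pocket0 if centred
go(.6576,-.0212,.15,84.9)
E
```

```text
centre in tool [0.0017 0.0007 0.0106] y dir in tool -0.02
shift units [-3.551 -6.332 -2.585] turn [ 0.004  0.008 -1.756] q6 -51.0 t 15.2
```

```bash

python3 -m handwheel '[[[0,0,-0.4],[0,0,0],0],[[0,0,-0.8],[0,0,0],0],[[0,0,-0.9],[0,0,-0.6],0],[[0,0,-0.9],[0,0,-0.6],0],[[0,0,-0.9],[0,0,-0.56],0]]' 40
python3 -m handwheel '[[[0,0,0],[0,0,0],0],[[0,0,0],[0,0,0],0]]'
python3 - <<'E'
from h import *
go(.6591,-.0214,.2,84.9)
E
```

```text
time_s: 15.62
tcp_pos: [0.5858, 0.2601, 0.203]
eef_rot: [-180.0, -0.1, 175.1]
wrist_force: [0.9, 0.0, -1.7]
opening: 0.0137
grasp_force: 40.0
time_s: 15.78
tcp_pos: [0.5876, 0.2609, 0.204]
eef_rot: [179.9, 0.2, 174.9]
wrist_force: [0.9, -0.8, -2.7]
opening: 0.0136
grasp_force: 40.0
shift units [-2.408 -6.87   0.095] turn [ 0.022  0.037 -0.001] q6 -61.1 t 15.78
```

```bash

python3 -m handwheel '[[[-0.3,-0.86,0],[0,0,0],0],[[-0.3,-0.86,0],[0,0,0],0],[[-0.3,-0.86,0],[0,0,0],0],[[-0.3,-0.86,0],[0,0,0],0],[[-0.3,-0.86,0],[0,0,0],0]]' >/dev/null
python3 -m handwheel '[[[-0.3,-0.86,0],[0,0,0],0],[[-0.3,-0.86,0.3],[0,0,0],0],[[-0.3,-0.86,0.4],[0,0,0],0],[[0,0,0.6],[0,0,0],0],[[0,0,0.5],[0,0,0],0]]'
python3 -m handwheel '[[[0,0,0],[0,0,0],0],[[0,0,0],[0,0,0],0],[[0,0,0],[0,0,0],0]]'
python3 - <<'E'
from h import *
go(.6591,-.0214,.096,84.9)
im=snap('wrist','w7')
cv2.imwrite('pics/w7v.png',im)
E
```

```text
time_s: 16.62
tcp_pos: [0.6564, -0.0248, 0.1263]
eef_rot: [-180.0, -0.2, 174.7]
wrist_force: [0.1, -0.1, -2.0]
opening: 0.0138
grasp_force: 40.0
time_s: 16.87
tcp_pos: [0.6576, -0.022, 0.1297]
eef_rot: [-180.0, -0.0, 174.9]
wrist_force: [1.4, 0.4, -2.2]
opening: 0.0139
grasp_force: 40.0
shift units [-0.037  0.017  0.842] turn [-0.    -0.007  0.004] q6 -87.0 t 16.87
```

View pics/w7v.png

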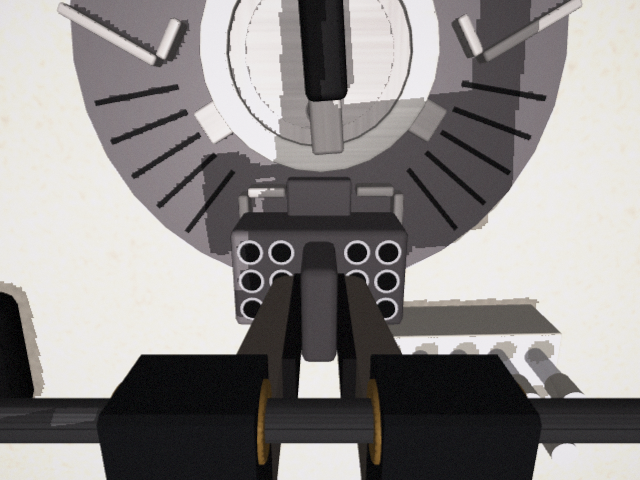

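The view shows the pocket's front rails at v≈187–196, u 248–290 and 357–394, with the pocket centred at u≈321. The block is centred at u≈319.5, and the collar is at u 200–439.

```bash
python3 - <<'E'
from h import *
o=arm.get_obs();p=o['tcp_pos'];M=R.from_euler('xyz',o['eef_rot'],degrees=True)
t=lambda u,v,z:(M.inv().apply(ray('w7',u,v,z)-p)*1000).round(1)
print('rail',t(321,187,.054),t(321,196,.054),'pocket sides',t(239,205,.054),t(403,205,.054))
print('collar outer bottom',t(320,171,.072),'block near bottom edge? top edge',t(319.5,231,.129-.0466+.036),'tongue end',t(319.5,178,.129-.0466+.010),t(319.5,178,.129-.0466))
im=cv2.imread('pics/w7.png',0); print(im[180:220,265].tolist(), im[180:220,375].tolist())
E
```

```text
rail [33.   1.6 76.5] [27.6  1.6 76.5] pocket sides [ 22.2 -46.9  76.5] [22.1 50.  76.5]
collar outer bottom [45.2  0.9 58.5] block near bottom edge? top edge [25.9  0.5 12.1] tongue end [45.1  0.6 38.1] [43.3  0.6 48.1]
[149, 97, 76, 73, 68, 67, 62, 70, 158, 207, 190, 153, 139, 134, 131, 130, 110, 74, 75, 75, 79, 77, 78, 78, 75, 74, 75, 77, 76, 78, 77, 76, 48, 32, 34, 37, 34, 32, 36, 37] [77, 78, 75, 68, 66, 68, 75, 108, 132, 144, 144, 145, 138, 133, 127, 111, 69, 75, 77, 79, 80, 77, 77, 80, 80, 77, 75, 75, 77, 78, 78, 73, 44, 34, 38, 37, 35, 37, 37, 32]
```

```bash

python3 -m handwheel '[[[-0.025,0.025,0.2],[0,0,0],0],[[0,0,0.2],[0,0,0],0],[[0,0,0.15],[0,0,0],0],[[0,0,0.1],[0,0,0],0],[[0,0,0],[0,0,0],0]]'
python3 -m handwheel '[[[0,0,0.1],[0,0,0],0],[[0,0,0.06],[0,0,0],0],[[0,0,0],[0,0,0],0]]'
```

```text
time_s: 17.33
tcp_pos: [0.6579, -0.0213, 0.1025]
eef_rot: [-180.0, -0.1, 174.9]
wrist_force: [-0.4, -0.3, -1.4]
opening: 0.0138
grasp_force: 40.0
time_s: 17.58
tcp_pos: [0.6585, -0.0215, 0.0969]
eef_rot: [-180.0, -0.0, 174.9]
wrist_force: [-0.4, -1.3, -2.1]
opening: 0.0134
grasp_force: 40.0
```

```bash

python3 -m handwheel '[[[0,0,0.1],[0,0,0],0],[[0,0,0.08],[0,0,0],0],[[0,0,0.05],[0,0,0],0],[[0,0,0.02],[0,0,0],0],[[0,0,0],[0,0,0],0]]'
python3 -m handwheel '[[[0,0,0],[0,0,0],40],[[0,0,0],[0,0,0],40],[[0,0,0],[0,0,0],40],[[0,0,0],[0,0,0],40],[[0,0,0],[0,0,0],40]]'
python3 -m handwheel '[[[0,0,-0.5],[0,0,0],40],[[0,0,-0.9],[0,0,0],40],[[0,0,-0.9],[0,0,0],40],[[0,0,-0.9],[0,0,0],40],[[0,0,-0.3],[0,0,0],40]]'
python3 - <<'E'
from h import *
im=snap('wrist','w8')
go(.4442+.001,.2336,.2,74)
E
```

```text
time_s: 18.0
tcp_pos: [0.6586, -0.0214, 0.0871]
eef_rot: [-180.0, -0.0, 174.9]
wrist_force: [-0.7, -0.0, -0.7]
opening: 0.0137
grasp_force: 40.0
time_s: 18.42
tcp_pos: [0.659, -0.0214, 0.0876]
eef_rot: [180.0, 0.0, 174.9]
wrist_force: [0.6, -0.7, 0.4]
opening: 0.0396
grasp_force: 0.0
time_s: 18.83
tcp_pos: [0.6612, -0.0215, 0.2334]
eef_rot: [180.0, 0.4, 174.9]
wrist_force: [0.4, 0.2, 0.5]
opening: 0.0401
grasp_force: 0.0
shift units [5.961 5.873 0.796] turn [0.013 0.085 1.905] q6 -86.9 t 18.88
```

```bash

python3 -m handwheel '[[[0.6,0.6,0],[0,0,0.65],40],[[0.66,0.6,0],[0,0,0.65],40],[[0.68,0.56,0],[0,0,0.6],40],[[0.7,0.5,0],[0,0,0],40],[[0.7,0.5,0],[0,0,0],40]]' >/dev/null
python3 -m handwheel '[[[0.7,0.5,0],[0,0,0],40],[[0.7,0.5,0],[0,0,0],40],[[0.7,0.5,0],[0,0,0],40],[[0,0,0],[0,0,0],40]]' 
python3 - <<'E'
from h import *
go(.4442,.2336,.046,74)
E
```

```text
time_s: 19.63
tcp_pos: [0.4819, 0.198, 0.2263]
eef_rot: [-180.0, -0.2, 164.2]
wrist_force: [0.3, 0.7, 0.2]
opening: 0.0395
grasp_force: 0.0
shift units [1.136 0.6   4.51 ] turn [-0.001 -0.031  0.03 ] q6 -52.1 t 19.63
```

```bash

python3 -m handwheel '[[[0.57,0.3,0],[0,0,0],46],[[0.57,0.3,0.5],[0,0,0],46],[[0,0,0.9],[0,0,0],46],[[0,0,0.9],[0,0,0],46],[[0,0,0],[0,0,0],46]]'
python3 - <<'E'
from h import *
go(.4442,.2336,.046,74)
im=snap('wrist','w9')
# predict block from pose: draw expected outline and crop
c=np.array([.4442,.2336,.036]);a=np.radians(-16);X=np.array([np.cos(a),np.sin(a),0]);Y=np.array([-np.sin(a),np.cos(a),0])
for sx,sy in [(-.0142,-.031),(-.0142,.031),(.0142,-.031),(.0142,.031)]:
    q=proj('w9',c+X*sx+Y*sy); 
    x,y=q.astype(int); g=im[max(0,y-14):y+14,x-14:x+14].min(2); 
    ys,xs=np.nonzero(g<25); print(q.round(1), (xs.mean()+x-14).round(1) if len(xs) else None,(ys.mean()+max(0,y-14)).round(1) if len(ys) else None,len(xs))
E
```

```text
time_s: 20.05
tcp_pos: [0.4443, 0.2284, 0.1294]
eef_rot: [-179.6, -0.4, 164.1]
wrist_force: [-1.4, -0.9, -0.8]
opening: 0.0457
grasp_force: 0.0
shift units [0.024 0.138 2.085] turn [-0.068 -0.071  0.014] q6 -47.0 t 20.05
[278.1 208.2] 277.8 207.8 124
[375.7 208.5] 375.5 208.9 123
[279.2 250.4] 278.6 249.2 107
[374.  250.7] 373.5 250.2 116
```

```bash

python3 -m handwheel '[[[0,0.06,0.7],[0,0,0],46],[[0,0,0.8],[0,0,0],46],[[0,0,0.4],[0,0,0],46],[[0,0,0],[0,0,0],46],[[0,0,0],[0,0,0],46]]'
python3 - <<'E'
from h import *
go(.4442,.2336,.0455,74)
E
```

```text
time_s: 20.52
tcp_pos: [0.45, 0.2327, 0.0603]
eef_rot: [-180.0, -0.0, 164.0]
wrist_force: [-0.6, 0.3, 0.3]
opening: 0.046
grasp_force: 0.0
shift units [ 0.146 -0.018  0.371] turn [-0.001 -0.    -0.001] q6 -46.8 t 20.52
```

```bash

python3 -m handwheel '[[[0.14,-0.02,0.15],[0,0,0],46],[[0,0,0.2],[0,0,0],46],[[0,0,0],[0,0,0],46],[[0,0,0],[0,0,0],0],[[0,0,0],[0,0,0],0]]' 30
python3 -m handwheel '[[[0,0,0],[0,0,0],0],[[0,0,0],[0,0,0],0],[[0,0,0],[0,0,0],0],[[0,0,0],[0,0,0],0],[[0,0,0],[0,0,0],0]]'
python3 -m handwheel '[[[0,0,0],[0,0,0],0],[[0,0,0],[0,0,0],0],[[0,0,0],[0,0,0],0]]'
cat > wells.py <<'E'
# held-segment well centres -> offset in tool frame
from h import *
import sys
f=sys.argv[1]; zu=float(sys.argv[2]) # underside relative to tcp z (grasp z, negative)
im=snap('wrist',f); o=arm.get_obs();p=o['tcp_pos'];M=R.from_euler('xyz',o['eef_rot'],degrees=True)
z=p[2]-zu+.036; acc=[]
for sx,sy in [(.0142,-.031),(.0142,.031),(-.0142,-.031),(-.0142,.031)]:
    c=M.apply([sx,sy,0])+p; c[2]=z; x,y=proj(f,c).astype(int)
    g=im[y-16:y+16,x-16:x+16].min(2); n,l,st,ce=cv2.connectedComponentsWithStats((g<25).astype('uint8'))
    i=1+np.argmin(np.hypot(*(ce[1:]-16).T)+1e3*(st[1:,4]<60)); q=ce[i]+[x-16,y-16]
    d=M.inv().apply(ray(f,*q,z)-p)[:2]*1000-np.array([sx,sy])*1000; acc.append(d); print(d.round(1),st[i,4])
E
python3 wells.py w10 0.046
```

```text
time_s: 20.93
tcp_pos: [0.4439, 0.2337, 0.0458]
eef_rot: [180.0, 0.0, 164.0]
wrist_force: [0.6, -0.5, 0.8]
opening: 0.0347
grasp_force: 0.0
time_s: 21.35
tcp_pos: [0.4438, 0.2336, 0.0456]
eef_rot: [180.0, 0.0, 164.0]
wrist_force: [-0.6, 0.5, 2.1]
opening: 0.014
grasp_force: 30.0
time_s: 21.6
tcp_pos: [0.4438, 0.2335, 0.0456]
eef_rot: [180.0, 0.0, 164.0]
wrist_force: [-0.3, -0.7, 3.7]
opening: 0.0138
grasp_force: 30.0
[-0.6  0.2] 252
[-0.7  0.5] 254
[ 0.2 -0.5] 166
[-0.1  1.3] 175
```

```bash

python3 -m handwheel '[[[0,0,-0.4],[0,0,0],0],[[0,0,-0.9],[0,0,0],0],[[0,0,-0.9],[0,0,0.5],0],[[0,0,-0.9],[0,0,0.95],0],[[0,0,-0.8],[0,0,0.95],0]]' 40
python3 -m handwheel '[[[0,0,0],[0,0,0.95],0],[[0,0,0],[0,0,0.95],0],[[0,0,0],[0,0,0.95],0],[[0,0,0],[0,0,0.95],0],[[0,0,0],[0,0,0.95],0]]' >/dev/null
python3 -m handwheel '[[[0,0,0],[0,0,0.95],0],[[0,0,0],[0,0,0.95],0],[[0,0,0],[0,0,0.95],0],[[0,0,0],[0,0,0.95],0],[[0,0,0],[0,0,0.95],0]]' >/dev/null
python3 -m handwheel '[[[0,0,0],[0,0,0.95],0],[[0,0,0],[0,0,0.95],0],[[0,0,0],[0,0,0.95],0],[[0,0,0],[0,0,0.95],0],[[0,0,0],[0,0,0.95],0]]' >/dev/null
python3 -m handwheel '[[[0,0,0],[0,0,0.95],0],[[0,0,0],[0,0,0.5],0],[[0,0,0],[0,0,0],0],[[0,0,0],[0,0,0],0]]'
python3 - <<'E'
from h import *
go(.4945,-.0966,.2,-35.1)
E
```

```text
time_s: 22.07
tcp_pos: [0.4434, 0.2334, 0.2031]
eef_rot: [180.0, -0.0, 150.0]
wrist_force: [0.9, 0.4, -0.6]
opening: 0.0137
grasp_force: 40.0
time_s: 23.65
tcp_pos: [0.4434, 0.2334, 0.201]
eef_rot: [-180.0, 0.0, 60.4]
wrist_force: [0.7, -1.0, -0.7]
opening: 0.0138
grasp_force: 40.0
shift units [-6.544  5.183  0.027] turn [-0.004  0.006  0.965] q6 57.2 t 23.65
```

```bash

python3 -m handwheel '[[[0,0,0],[0,0,0.96],0],[[-0.65,0.59,0],[0,0,0],0],[[-0.65,0.59,0],[0,0,0],0],[[-0.65,0.59,0],[0,0,0],0],[[-0.65,0.59,0],[0,0,0],0]]' >/dev/null
python3 -m handwheel '[[[-0.65,0.59,0],[0,0,0],0],[[-0.65,0.59,0],[0,0,0],0],[[-0.65,0.59,0],[0,0,0],0],[[-0.65,0.59,0],[0,0,0],0],[[-0.65,0.59,0],[0,0,0],0]]' >/dev/null
python3 -m handwheel '[[[0,0,0.5],[0,0,0],0],[[0,0,0.6],[0,0,0],0],[[0,0,0.6],[0,0,0],0],[[0,0,0],[0,0,0],0],[[0,0,0],[0,0,0],0]]'
python3 - <<'E'
from h import *
go(.4945,-.0966,.0856,-35.1)
E
```

```text
time_s: 24.9
tcp_pos: [0.4814, -0.08, 0.1327]
eef_rot: [-179.8, 0.1, 54.9]
wrist_force: [-0.3, -0.5, -1.0]
opening: 0.0138
grasp_force: 40.0
shift units [-0.15   0.509  1.176] turn [-0.027  0.013 -0.002] q6 25.5 t 24.9
```

```bash

python3 -m handwheel '[[[-0.08,0.26,0],[0,0,0],0],[[-0.07,0.25,0],[0,0,0],0],[[0,0,0],[0,0,0],0],[[0,0,0],[0,0,0],0]]'
python3 - <<'E'
from h import *
go(.4945,-.0966,.0856,-35.1)
im=snap('wrist','w11')
cv2.imwrite('pics/w11v.png',im)
E
```

```text
time_s: 25.23
tcp_pos: [0.497, -0.0975, 0.1344]
eef_rot: [179.9, -0.0, 54.8]
wrist_force: [-0.9, -0.1, -1.7]
opening: 0.0134
grasp_force: 40.0
shift units [-0.019 -0.065  1.22 ] turn [ 0.019 -0.008 -0.019] q6 23.9 t 25.23
```

View pics/w11v.png

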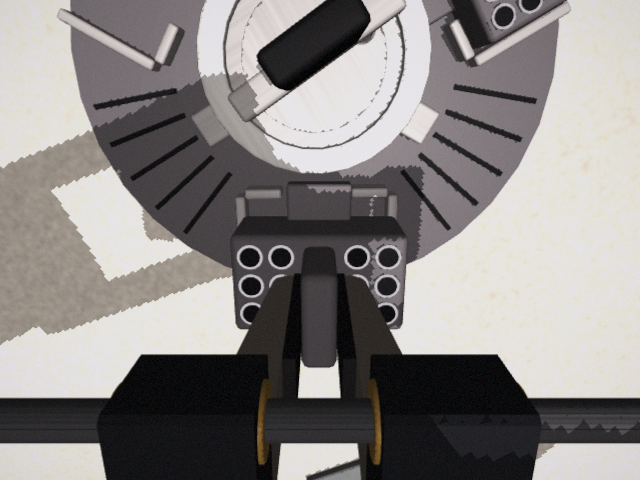

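The front rails and sides put this pocket's centre at u≈316.5, against 319.5 for the segment. It needs about −2 mm in tool y, and the radial position is right.

```bash

python3 -m handwheel '[[[0,-0.05,0.2],[0,0,0],0],[[0,0,0.3],[0,0,0],0],[[0,0,0.25],[0,0,0],0],[[0,0,0.1],[0,0,0],0],[[0,0,0],[0,0,0],0]]'
python3 -m handwheel '[[[0,0,0.1],[0,0,0],0],[[0,0,0.1],[0,0,0],0],[[0,0,0.1],[0,0,0],0],[[0,0,0.04],[0,0,0],0],[[0,0,0],[0,0,0],0]]'
python3 - <<'E'
from h import *
go(.4945,-.0966,.0856,-35.1)
E
```

```text
time_s: 25.7
tcp_pos: [0.4933, -0.0953, 0.0989]
eef_rot: [-179.9, 0.0, 54.8]
wrist_force: [-2.5, 0.7, 5.7]
opening: 0.0135
grasp_force: 40.0
time_s: 26.12
tcp_pos: [0.4937, -0.0955, 0.0855]
eef_rot: [-180.0, 0.0, 54.8]
wrist_force: [-0.8, -0.3, 0.8]
opening: 0.0133
grasp_force: 40.0
shift units [-0.01   0.032 -0.004] turn [-0.007  0.003 -0.013] q6 24.1 t 26.12
```

```bash

python3 -m handwheel '[[[0,0,0],[0,0,0],40],[[0,0,0],[0,0,0],40],[[0,0,0],[0,0,0],40],[[0,0,0],[0,0,0],40],[[0,0,0],[0,0,0],40]]'
python3 -m handwheel '[[[0,0,-0.5],[0,0,0],40],[[0,0,-0.9],[0,0,0],40],[[0,0,-0.9],[0,0,0],40],[[0,0,-0.9],[0,0,0.5],40],[[0,0,0],[0,0,0.9],40]]' >/dev/null
python3 -m handwheel '[[[0,0,0],[0,0,0.98],40],[[0,0,0],[0,0,0.98],40],[[0,0,0],[0,0,0.98],40],[[0,0,0],[0,0,0.98],40],[[0,0,0],[0,0,0.98],40]]' >/dev/null
python3 -m handwheel '[[[0,0,0],[0,0,0.98],40],[[0,0,0],[0,0,0.98],40],[[0,0,0],[0,0,0.98],40],[[0,0,0],[0,0,0.98],40],[[0,0,0],[0,0,0.98],40]]' >/dev/null
python3 -m handwheel '[[[0,0,0],[0,0,0.98],40],[[0,0,0],[0,0,0.98],40],[[0,0,0],[0,0,0],40],[[0,0,0],[0,0,0],40]]'
python3 - <<'E'
from h import *
go(.5315,.4027,.2,-111.2)
E
```

```text
time_s: 26.53
tcp_pos: [0.494, -0.0956, 0.0857]
eef_rot: [-180.0, 0.0, 54.8]
wrist_force: [0.4, -0.3, -0.4]
opening: 0.0397
grasp_force: 0.0
time_s: 28.12
tcp_pos: [0.4939, -0.0956, 0.2138]
eef_rot: [-180.0, 0.0, -20.4]
wrist_force: [0.4, -0.1, -0.1]
opening: 0.0401
grasp_force: 0.0
shift units [ -3.464 -12.003   0.344] turn [-0.     0.001  0.138] q6 99.3 t 28.12
```

```bash

python3 -m handwheel '[[[-0.27,-0.94,0],[0,0,0.14],46],[[-0.27,-0.94,0],[0,0,0],46],[[-0.27,-0.94,0],[0,0,0],46],[[-0.27,-0.94,0],[0,0,0],46],[[-0.27,-0.94,0],[0,0,0],46]]' >/dev/null
python3 -m handwheel '[[[-0.27,-0.94,0],[0,0,0],46],[[-0.27,-0.94,0],[0,0,0],46],[[-0.27,-0.94,0],[0,0,0],46],[[-0.27,-0.94,0],[0,0,0],46],[[-0.27,-0.94,0],[0,0,0],46]]' >/dev/null
python3 -m handwheel '[[[-0.27,-0.94,0],[0,0,0],46],[[-0.27,-0.94,0],[0,0,0],46],[[0,0,0],[0,0,0],46],[[0,0,0],[0,0,0],46],[[0,0,0],[0,0,0],46]]'
python3 - <<'E'
from h import *
go(.5315,.4027,.12,-111.2)
E
```

```text
time_s: 29.37
tcp_pos: [0.5369, 0.3713, 0.2133]
eef_rot: [179.9, 0.0, -21.2]
wrist_force: [0.8, -0.2, -0.0]
opening: 0.0462
grasp_force: 0.0
shift units [-0.409 -0.687  2.332] turn [ 0.013  0.004 -0.006] q6 145.8 t 29.37
```

```bash

python3 -m handwheel '[[[-0.41,-0.69,0.5],[0,0,0],46],[[0,0,0.9],[0,0,0],46],[[0,0,0.9],[0,0,0],46],[[0,0,0],[0,0,0],46],[[0,0,0],[0,0,0],46]]'
python3 - <<'E'
from h import *
go(.5315,.4027,.046,-111.2)
im=snap('wrist','w12')
c=np.array([.5315,.4027,.036]);a=np.radians(-21.2);X=np.array([np.cos(a),np.sin(a),0]);Y=np.array([-np.sin(a),np.cos(a),0])
for sx,sy in [(-.0142,-.031),(-.0142,.031),(.0142,-.031),(.0142,.031)]:
    w=c+X*sx+Y*sy;x,y=proj('w12',w).astype(int); g=im[y-16:y+16,x-16:x+16].min(2)
    n,l,st,ce=cv2.connectedComponentsWithStats((g<25).astype('uint8'))
    i=1+np.argmin(np.hypot(*(ce[1:]-16).T)+1e3*(st[1:,4]<40)); q=ce[i]+[x-16,y-16]
    d=ray('w12',*q,.036)-w; print('seg frame mm',(d@X*1000).round(1),(d@Y*1000).round(1),st[i,4])
E
```

```text
time_s: 29.78
tcp_pos: [0.5311, 0.4012, 0.1206]
eef_rot: [179.8, 0.1, -21.4]
wrist_force: [0.8, -0.3, 0.2]
opening: 0.046
grasp_force: 0.0
shift units [-1.000e-03 -4.500e-02  1.866e+00] turn [ 0.039  0.022 -0.036] q6 148.4 t 29.78
seg frame mm -0.3 -0.5 124
seg frame mm -0.3 -0.4 117
seg frame mm -0.7 -0.6 127
seg frame mm -0.7 -0.4 134
```

Segment B is where expected, so I'm grasping it.

```bash

python3 -m handwheel '[[[0,-0.03,0.6],[0,0,-0.03],46],[[0,0,0.8],[0,0,0],46],[[0,0,0.46],[0,0,0],46],[[0,0,0],[0,0,0],46],[[0,0,0],[0,0,0],46]]'
python3 -m handwheel '[[[0,0,0],[0,0,0],0],[[0,0,0],[0,0,0],0],[[0,0,0],[0,0,0],0],[[0,0,0],[0,0,0],0],[[0,0,0],[0,0,0],0]]' 30
python3 -m handwheel '[[[0,0,0],[0,0,0],0],[[0,0,0],[0,0,0],0],[[0,0,0],[0,0,0],0],[[0,0,0],[0,0,0],0],[[0,0,0],[0,0,0],0]]'
python3 - <<'E'
from h import *
o=arm.get_obs();print(o['tcp_pos'],o['opening'])
E
python3 wells.py w13 0.046
```

```text
time_s: 30.25
tcp_pos: [0.5336, 0.4046, 0.0493]
eef_rot: [-179.9, -0.0, -21.2]
wrist_force: [0.8, 0.4, 0.0]
opening: 0.0464
grasp_force: 0.0
time_s: 30.67
tcp_pos: [0.5328, 0.4047, 0.0482]
eef_rot: [-180.0, -0.0, -21.2]
wrist_force: [-0.6, -2.1, 0.0]
opening: 0.0147
grasp_force: 0.4
time_s: 31.08
tcp_pos: [0.5328, 0.4046, 0.0481]
eef_rot: [-180.0, -0.0, -21.2]
wrist_force: [-1.5, -1.8, 7.4]
opening: 0.0135
grasp_force: 30.0
[0.53275687 0.40462853 0.04814821] 0.013525250456752567
[-0.5 -0.1] 253
[-0.5 -0.6] 253
[0.2 0.9] 261
[-1.  -1.8] 292
```

```bash

python3 -m handwheel '[[[0,0,-0.4],[0,0,0],0],[[0,0,-0.9],[0,0,0],0],[[0,0,-0.9],[0,0,0],0],[[0,0,-0.9],[0,0,-0.7],0],[[0,0,-0.8],[0,0,-0.97],0]]' 40
python3 -m handwheel '[[[0,0,0],[0,0,-0.97],0],[[0,0,0],[0,0,-0.97],0],[[0,0,0],[0,0,-0.97],0],[[0,0,0],[0,0,-0.97],0],[[0,0,0],[0,0,-0.97],0]]' >/dev/null
python3 -m handwheel '[[[0,0,0],[0,0,-0.97],0],[[0,0,0],[0,0,-0.97],0],[[0,0,0],[0,0,-0.97],0],[[0,0,0],[0,0,-0.97],0],[[0,0,0],[0,0,-0.97],0]]' >/dev/null
python3 -m handwheel '[[[0,0,0],[0,0,-0.97],0],[[0,0,0],[0,0,-0.97],0],[[0,0,0],[0,0,-0.97],0],[[0,0,0],[0,0,-0.97],0],[[0,0,0],[0,0,-0.97],0]]' >/dev/null
python3 -m handwheel '[[[0,0,0],[0,0,-0.97],0],[[0,0,0],[0,0,-0.97],0],[[0,0,0],[0,0,-0.97],0],[[0,0,0],[0,0,-0.97],0],[[0,0,0],[0,0,-0.97],0]]' >/dev/null
python3 -m handwheel '[[[0,0,0],[0,0,-0.97],0],[[0,0,0],[0,0,-0.97],0],[[0,0,0],[0,0,0],0],[[0,0,0],[0,0,0],0]]'
python3 - <<'E'
from h import *
go(.510,.0827,.2,24.9)
E
```

```text
time_s: 31.55
tcp_pos: [0.5324, 0.4047, 0.2054]
eef_rot: [-180.0, -0.0, -11.5]
wrist_force: [-0.2, 0.4, -1.2]
opening: 0.0136
grasp_force: 40.0
time_s: 33.55
tcp_pos: [0.5323, 0.4045, 0.2031]
eef_rot: [-180.0, 0.0, 110.5]
wrist_force: [-0.1, 0.6, -1.3]
opening: 0.0137
grasp_force: 40.0
shift units [-7.343 -3.335  0.079] turn [-0.006  0.001 -0.775] q6 16.6 t 33.55
```

```bash

python3 -m handwheel '[[[0,0,0],[0,0,-0.775],0],[[-0.78,-0.43,0],[0,0,0],0],[[-0.78,-0.43,0],[0,0,0],0],[[-0.78,-0.43,0],[0,0,0],0],[[-0.78,-0.43,0],[0,0,0],0]]' >/dev/null
python3 -m handwheel '[[[-0.78,-0.43,0],[0,0,0],0],[[-0.78,-0.43,0],[0,0,0],0],[[-0.78,-0.43,0],[0,0,0],0],[[-0.78,-0.43,0],[0,0,0],0],[[-0.78,-0.43,0],[0,0,0],0]]' >/dev/null
python3 -m handwheel '[[[0,0,0.5],[0,0,0],0],[[0,0,0.6],[0,0,0],0],[[0,0,0.4],[0,0,0],0],[[0,0,0],[0,0,0],0],[[0,0,0],[0,0,0],0]]'
python3 - <<'E'
from h import *
go(.510,.0827,.0881,24.9)
E
```

```text
time_s: 34.8
tcp_pos: [0.5108, 0.0845, 0.1431]
eef_rot: [-179.9, -0.0, 114.9]
wrist_force: [0.1, 0.5, -2.3]
opening: 0.014
grasp_force: 40.0
shift units [-0.034 -0.035  1.374] turn [-0.017 -0.005  0.007] q6 -15.7 t 34.8
```

```bash

python3 -m handwheel '[[[-0.02,-0.045,0.4],[0,0,0],0],[[0,0,0.3],[0,0,0],0],[[0,0,0.2],[0,0,0],0],[[0,0,0.1],[0,0,0],0],[[0,0,0],[0,0,0],0]]'
python3 -m handwheel '[[[0,0,0.1],[0,0,0],0],[[0,0,0],[0,0,0],0]]'
python3 -m handwheel '[[[0,0,0.1],[0,0,0],0],[[0,0,0.1],[0,0,0],0],[[0,0,0.05],[0,0,0],0],[[0,0,0],[0,0,0],0]]'
```

```text
time_s: 35.22
tcp_pos: [0.5101, 0.0834, 0.1034]
eef_rot: [-180.0, -0.0, 115.1]
wrist_force: [-0.6, -0.3, -2.1]
opening: 0.0137
grasp_force: 40.0
time_s: 35.38
tcp_pos: [0.5103, 0.0833, 0.0996]
eef_rot: [180.0, 0.0, 115.1]
wrist_force: [-0.8, -0.3, -2.3]
opening: 0.0135
grasp_force: 40.0
time_s: 35.72
tcp_pos: [0.5096, 0.0831, 0.0889]
eef_rot: [-180.0, -0.0, 115.1]
wrist_force: [-0.8, 0.7, -2.4]
opening: 0.0134
grasp_force: 40.0
```

```bash

python3 -m handwheel '[[[0,0,0.02],[0,0,0],0],[[0,0,0],[0,0,0],40],[[0,0,0],[0,0,0],40],[[0,0,0],[0,0,0],40],[[0,0,0],[0,0,0],40]]'
python3 -m handwheel '[[[0,0,0],[0,0,0],40],[[0,0,-0.5],[0,0,0],40],[[0,0,-0.9],[0,0,0],40],[[0,0,-0.9],[0,0,0],40],[[0,0,-0.9],[0,0,-0.5],40]]' >/dev/null
python3 -m handwheel '[[[0,0,-0.9],[0,0,-0.97],40],[[0,0,-0.9],[0,0,-0.97],40],[[0,0,0],[0,0,-0.97],40],[[0,0,0],[0,0,-0.97],40],[[0,0,0],[0,0,-0.97],40]]' >/dev/null
python3 -m handwheel '[[[0,0,0],[0,0,-0.97],40],[[0,0,0],[0,0,-0.97],40],[[0,0,0],[0,0,-0.97],40],[[0,0,0],[0,0,-0.97],40],[[0,0,0],[0,0,-0.97],40]]' >/dev/null
python3 -m handwheel '[[[0,0,0],[0,0,-0.97],40],[[0,0,0],[0,0,0],40],[[0,0,0],[0,0,0],40]]'
python3 - <<'E'
from h import *
go(.617,-.012,.28,89.2)
E
```

```text
time_s: 36.13
tcp_pos: [0.5102, 0.0832, 0.0888]
eef_rot: [180.0, 0.0, 115.1]
wrist_force: [-0.6, 0.9, 0.2]
opening: 0.0383
grasp_force: 0.0
time_s: 37.63
tcp_pos: [0.5099, 0.0832, 0.2886]
eef_rot: [-180.0, 0.0, 178.9]
wrist_force: [0.2, -0.6, 0.4]
opening: 0.0403
grasp_force: 0.0
shift units [-2.722 -2.327  0.216] turn [-0.     0.001 -0.053] q6 -79.8 t 37.63
```

```bash

python3 -m handwheel '[[[-0.68,-0.58,0],[0,0,-0.05],40],[[-0.68,-0.58,0],[0,0,0],40],[[-0.68,-0.58,0],[0,0,0],40],[[-0.68,-0.58,0],[0,0,0],40],[[0,0,0],[0,0,0],40]]' >/dev/null
python3 -m handwheel '[[[0,0,0],[0,0,0],40],[[0,0,0],[0,0,0],40]]'
python3 - <<'E'
from h import *
im=snap('wrist','w14'); cv2.imwrite('pics/w14v.png',im[:420])
E
```

```text
time_s: 38.22
tcp_pos: [0.617, -0.0108, 0.2881]
eef_rot: [180.0, -0.1, 179.2]
wrist_force: [0.1, 0.6, -0.0]
opening: 0.0399
grasp_force: 0.0
```

View pics/w14v.png

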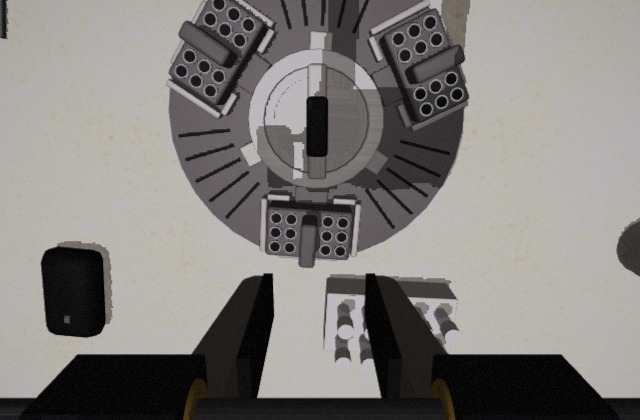

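All three segments sit in their pockets, the spanner stands in the ring at (317,125), and the lobes are between the pockets. I'm re-gripping the spanner at the pose where I released it.

```bash
python3 - <<'E'
from h import *
go(.5557,-.011,.0972,89.2)
E
python3 -m handwheel '[[[0.76,0,0],[0,0,0],46],[[0.77,0,0],[0,0,0],46],[[0,0,0.6],[0,0,0],46],[[0,0,0.9],[0,0,0],46],[[0,0,0],[0,0,0],46]]'
python3 - <<'E'
from h import *
go(.5557,-.011,.0972,89.2)
E
```

```text
shift units [ 1.523 -0.036  4.781] turn [ 0.003 -0.009  0.014] q6 -90.4 t 38.27
time_s: 38.68
tcp_pos: [0.5521, -0.0093, 0.2241]
eef_rot: [180.0, -0.4, 179.4]
wrist_force: [-1.5, 0.4, -0.3]
opening: 0.0462
grasp_force: 0.0
shift units [-0.114 -0.043  3.173] turn [ 0.002 -0.07   0.029] q6 -90.5 t 38.68
```

```bash

python3 -m handwheel '[[[0,-0.03,0.6],[0,0,0],46],[[0,0,0.8],[0,0,0],46],[[0,0,0.8],[0,0,0],46],[[0,0,0.6],[0,0,0],46],[[0,0,0.3],[0,0,0],46]]' >/dev/null
python3 -m handwheel '[[[0,0,0.15],[0,0,0],46],[[0,0,0],[0,0,0],46],[[0,0,0],[0,0,0],46]]'
python3 - <<'E'
from h import *
go(.5557,-.011,.0972,89.2)
E
```

```text
time_s: 39.35
tcp_pos: [0.5573, -0.0113, 0.0999]
eef_rot: [-180.0, 0.1, 179.4]
wrist_force: [-0.2, 0.6, 0.3]
opening: 0.0463
grasp_force: 0.0
shift units [0.04  0.007 0.068] turn [-0.     0.014  0.029] q6 -90.7 t 39.35
```

```bash

python3 -m handwheel '[[[0.04,0.007,0.065],[0,0,0],46],[[0,0,0],[0,0,0],0],[[0,0,0],[0,0,0],0],[[0,0,0],[0,0,0],0],[[0,0,0],[0,0,0],0]]' 60
python3 -m handwheel '[[[0,0,0],[0,0,0],0],[[0,0,0],[0,0,0],0],[[0,0,0],[0,0,0],0],[[0,0,0],[0,0,0],0],[[0,0,0],[0,0,0],0]]'; python3 t.py
python3 -m handwheel '[[[0.02,0.01,0],[0,0,0.6],0],[[0,0,0],[0,0,0.6],0],[[0,0,0],[0,0,0.6],0],[[0,0,0],[0,0,0.6],0],[[0,0,0],[0,0,0.6],0]]'; python3 t.py
python3 -m handwheel '[[[0,0,0],[0,0,0.6],0],[[0,0,0],[0,0,0.6],0],[[0,0,0],[0,0,0.6],0],[[0,0,0],[0,0,0.6],0],[[0,0,0],[0,0,0.6],0]]'; python3 t.py
```

```text
time_s: 39.77
tcp_pos: [0.555, -0.0112, 0.0964]
eef_rot: [180.0, 0.0, 179.3]
wrist_force: [0.7, 0.1, -0.5]
opening: 0.0216
grasp_force: 0.0
time_s: 40.18
tcp_pos: [0.5549, -0.0115, 0.0962]
eef_rot: [-180.0, 0.0, 179.4]
wrist_force: [-1.8, -4.3, 5.9]
opening: 0.0157
grasp_force: 60.0
T [-0.7    0.193 -0.096] F [-1.8 -4.3  5.9] yaw 179.35
time_s: 40.6
tcp_pos: [0.554, -0.012, 0.0962]
eef_rot: [-179.9, 0.0, 162.1]
wrist_force: [-1.5, -8.2, 4.9]
opening: 0.0157
grasp_force: 60.0
T [-1.792  0.386  0.434] F [-1.5 -8.2  4.9] yaw 162.1
time_s: 41.02
tcp_pos: [0.554, -0.012, 0.0962]
eef_rot: [-179.9, 0.1, 144.9]
wrist_force: [-1.3, -8.3, 5.4]
opening: 0.0157
grasp_force: 60.0
T [-1.661  0.504  0.419] F [-1.3 -8.3  5.4] yaw 144.9
```

```bash

python3 -m handwheel '[[[0,0,0],[0,0,0.6],0],[[0,0,0],[0,0,0.6],0],[[0,0,0],[0,0,0.6],0],[[0,0,0],[0,0,0],0]]'; python3 t.py
python3 -m handwheel '[[[0,0,0],[0,0,0.5],0],[[0,0,0],[0,0,0.5],0],[[0,0,0],[0,0,0],0]]' >/dev/null; python3 t.py
python3 -m handwheel '[[[0,0,0],[0,0,0.4],0],[[0,0,0],[0,0,0.4],0],[[0,0,0],[0,0,0],0]]' >/dev/null; python3 t.py
```

```text
time_s: 41.35
tcp_pos: [0.554, -0.0119, 0.0962]
eef_rot: [-179.9, 0.1, 134.5]
wrist_force: [-0.6, -7.5, 5.1]
opening: 0.0159
grasp_force: 60.0
T [-1.567  0.483  0.102] F [-0.6 -7.5  5.1] yaw 134.52
T [-1.517  0.524  0.033] F [-1.3 -8.   5.4] yaw 128.83
T [-1.465  0.564  0.073] F [-1.5 -8.5  5.6] yaw 124.27
```

```bash

python3 -m handwheel '[[[0,0,0],[0,0,0.5],0],[[0,0,0],[0,0,0.5],0],[[0,0,0],[0,0,0],0]]' >/dev/null; python3 t.py
python3 -m handwheel '[[[0,0,0],[0,0,0.3],0],[[0,0,0],[0,0,0.3],0],[[0,0,0],[0,0,0],0]]' >/dev/null; python3 t.py
python3 -m handwheel '[[[0,0,0],[0,0,0.3],0],[[0,0,0],[0,0,0.2],0],[[0,0,0],[0,0,0],0]]' >/dev/null; python3 t.py
```

```text
T [-1.44   0.587  0.097] F [-1.9 -6.9  6.2] yaw 118.5
T [-1.306  0.582  0.114] F [-1.6 -6.6  5.8] yaw 115.14
T [-1.283  0.537  0.197] F [-1.8 -6.9  6.4] yaw 112.3
```

```bash

python3 -m handwheel '[[[0,0,0],[0,0,0.3],0],[[0,0,0],[0,0,0.2],0],[[0,0,0],[0,0,0],0]]' >/dev/null; python3 t.py
python3 -m handwheel '[[[0,0,0],[0,0,0.3],0],[[0,0,0],[0,0,0],0]]' ; python3 t.py
```

```text
T [-1.27   0.501  0.514] F [-1.4 -6.7  6.1] yaw 109.47
time_s: 43.02
tcp_pos: [0.5539, -0.0117, 0.0962]
eef_rot: [-180.0, 0.1, 107.8]
wrist_force: [-2.1, -7.0, 6.2]
opening: 0.0157
grasp_force: 60.7
T [-1.236  0.49   1.166] F [-2.1 -7.   6.2] yaw 107.8
```

The stop is reached: torque rose to 1.17 N m. I'll relieve it and lift the spanner out.

```bash

python3 -m handwheel '[[[0,0,-0.02],[0,0,-0.3],0],[[0,0,0],[0,0,-0.3],0],[[0,0,0],[0,0,0],0]]' >/dev/null; python3 t.py
python3 -m handwheel '[[[0,0,0],[0,0,-0.2],0],[[0,0,0],[0,0,0],0]]' ; python3 t.py
python3 -m handwheel '[[[0,0,-0.1],[0,0,0],0],[[0,0,-0.2],[0,0,0],0],[[0,0,-0.2],[0,0,0],0],[[0,0,-0.2],[0,0,0],0],[[0,0,0],[0,0,0],0]]' ; python3 t.py
```

```text
T [-0.631  0.198  0.054] F [-0.9 -3.2 -2.1] yaw 111.26
time_s: 43.43
tcp_pos: [0.5536, -0.0105, 0.0964]
eef_rot: [-180.0, -0.0, 112.4]
wrist_force: [-0.7, -1.1, -3.3]
opening: 0.0159
grasp_force: 60.0
T [-0.26   0.156  0.041] F [-0.7 -1.1 -3.3] yaw 112.35
time_s: 43.85
tcp_pos: [0.5553, -0.0107, 0.1271]
eef_rot: [179.8, 0.1, 112.3]
wrist_force: [0.9, 0.9, -2.2]
opening: 0.0157
grasp_force: 60.0
T [ 0.012 -0.031 -0.019] F [ 0.9  0.9 -2.2] yaw 112.31
```

```bash

python3 -m handwheel '[[[0,0,-0.6],[0,0,0],0],[[0,0,-0.9],[0,0,0],0],[[0,0,-0.8],[0,0,0],0],[[0,0,0],[0,0,0],0],[[0,0,0],[0,0,0],0]]' 
python3 - <<'E'
from h import *
im=snap('wrist','w15')
for f in ('w2','w3','w15'):
    g=cv2.GaussianBlur(cv2.imread(f'pics/{f}.png',0),(3,3),0).astype(float)
    rows=range(186,232,5)
    out=[]
    for v in rows:
        d=np.diff(g[v,285:355]); l=285+np.argmax(np.abs(d[:34])); r=285+34+np.argmax(np.abs(d[34:])); out.append((l,r))
    print(f,out)
E
```

```text
time_s: 44.27
tcp_pos: [0.5553, -0.0108, 0.2188]
eef_rot: [179.8, 0.1, 112.3]
wrist_force: [-0.6, 0.2, -3.1]
opening: 0.0157
grasp_force: 60.0
w2 [(np.int64(291), np.int64(336)), (np.int64(299), np.int64(336)), (np.int64(300), np.int64(334)), (np.int64(300), np.int64(336)), (np.int64(300), np.int64(336)), (np.int64(300), np.int64(336)), (np.int64(300), np.int64(336)), (np.int64(300), np.int64(336)), (np.int64(300), np.int64(336)), (np.int64(295), np.int64(346))]
w3 [(np.int64(299), np.int64(336)), (np.int64(300), np.int64(336)), (np.int64(299), np.int64(336)), (np.int64(299), np.int64(336)), (np.int64(300), np.int64(336)), (np.int64(300), np.int64(336)), (np.int64(300), np.int64(336)), (np.int64(300), np.int64(336)), (np.int64(300), np.int64(336)), (np.int64(300), np.int64(333))]
w15 [(np.int64(299), np.int64(336)), (np.int64(299), np.int64(337)), (np.int64(299), np.int64(337)), (np.int64(299), np.int64(336)), (np.int64(300), np.int64(336)), (np.int64(300), np.int64(336)), (np.int64(300), np.int64(336)), (np.int64(300), np.int64(336)), (np.int64(300), np.int64(336)), (np.int64(300), np.int64(336))]
```

```bash

python3 -m handwheel '[[[-0.8,0,0],[0,0,0],0],[[-0.8,0,0],[0,0,0],0],[[0,0,0],[0,0,0],0],[[0,0,0],[0,0,0],0]]' 
python3 - <<'E'
from h import *
im=snap('wrist','w16'); g=cv2.cvtColor(im,cv2.COLOR_BGR2GRAY)
c=cv2.HoughCircles(cv2.medianBlur(g,5),cv2.HOUGH_GRADIENT,1.5,20,param1=80,param2=20,minRadius=8,maxRadius=14)
c=[k for k in c[0] if 260<k[0]<390 and 40<k[1]<200]; print(c)
for k in c: 
    P=ray('w16',k[0],k[1],.066); d=P[:2]-[.5535,-.0115]; print(P.round(4),np.hypot(*d).round(4),np.degrees(np.arctan2(d[1],d[0])).round(1))
cv2.imwrite('pics/w16v.png',im[:420])
E
```

```text
time_s: 44.65
tcp_pos: [0.5775, -0.071, 0.2147]
eef_rot: [-179.8, -0.1, 112.2]
wrist_force: [0.2, 0.7, -2.8]
opening: 0.0158
grasp_force: 60.0
[array([321.75, 164.25,   9.65], dtype=float32), array([372.75, 173.25,  11.45], dtype=float32), array([317.25,  86.25,   9.8 ], dtype=float32)]
[ 0.5662 -0.037   0.066 ] 0.0285 -63.7
[ 0.6041 -0.0288  0.066 ] 0.0535 -18.9
[0.5422 0.0128 0.066 ] 0.0268 114.9
```

```bash
python3 - <<'E'
from h import *
for f in ('w2','w3','w15','w16'):
    g=cv2.imread(f'pics/{f}.png',0); print(f,g[170:192,312].tolist())
go(.3963,-.3654,.2,77.9)
E
```

```text
w2 [123, 125, 118, 123, 120, 114, 106, 62, 48, 53, 65, 85, 97, 106, 111, 116, 119, 118, 120, 120, 119, 117]
w3 [163, 136, 150, 158, 154, 154, 119, 74, 65, 69, 84, 112, 120, 134, 142, 149, 149, 149, 150, 150, 152, 150]
w15 [77, 74, 72, 75, 76, 76, 74, 60, 59, 55, 68, 85, 103, 116, 124, 129, 134, 132, 134, 135, 136, 134]
w16 [125, 123, 119, 122, 122, 119, 120, 69, 52, 52, 59, 78, 97, 105, 113, 121, 122, 124, 123, 122, 122, 121]
shift units [-5.124 -6.977  0.381] turn [-0.016 -0.032 -9.715] q6 -29.3 t 44.7
```

```bash

python3 -m handwheel '[[[0,0,0],[0,0,-0.97],0],[[0,0,0],[0,0,-0.97],0],[[0,0,0],[0,0,-0.97],0],[[0,0,0],[0,0,-0.97],0],[[0,0,0],[0,0,-0.97],0]]' >/dev/null
python3 -m handwheel '[[[0,0,0],[0,0,-0.97],0],[[0,0,0],[0,0,-0.97],0],[[0,0,0],[0,0,-0.97],0],[[0,0,0],[0,0,-0.97],0],[[0,0,0],[0,0,-0.97],0]]' >/dev/null
python3 -m handwheel '[[[0,0,0],[0,0,0],0],[[0,0,0],[0,0,0],0]]' 
python3 - <<'E'
from h import *
go(.3963,-.3654,.2,77.9)
E
```

```text
time_s: 45.7
tcp_pos: [0.5775, -0.0691, 0.216]
eef_rot: [180.0, -0.1, 167.8]
wrist_force: [0.4, 0.6, -2.8]
opening: 0.0152
grasp_force: 60.0
shift units [ 2.858 -8.2    0.404] turn [ 0.001 -0.015 -0.024] q6 -84.7 t 45.7
```

```bash

python3 -m handwheel '[[[0.28,-0.82,0],[0,0,0],0],[[0.28,-0.82,0],[0,0,0],0],[[0.28,-0.82,0],[0,0,0],0],[[0.28,-0.82,0],[0,0,0],0],[[0.28,-0.82,0],[0,0,0],0]]' >/dev/null
python3 -m handwheel '[[[0.28,-0.82,0],[0,0,0],0],[[0.28,-0.82,0],[0,0,0],0],[[0.28,-0.82,0],[0,0,0],0],[[0.28,-0.82,0],[0,0,0],0],[[0.3,-0.82,0],[0,0,-0.02],0]]' >/dev/null
python3 -m handwheel '[[[0,0,0.4],[0,0,0],0],[[0,0,0.8],[0,0,0],0],[[0,0,0.5],[0,0,0],0],[[0,0,0],[0,0,0],0],[[0,0,0],[0,0,0],0]]' 
python3 - <<'E'
from h import *
go(.3963,-.3654,.0587,77.9)
E
```

```text
time_s: 46.95
tcp_pos: [0.3986, -0.3662, 0.1481]
eef_rot: [179.9, -0.1, 167.9]
wrist_force: [0.7, -0.2, -1.6]
opening: 0.0155
grasp_force: 60.0
shift units [0.056 0.003 2.234] turn [ 0.015 -0.024 -0.001] q6 -120.6 t 46.95
```

```bash

python3 -m handwheel '[[[0.055,0.003,0.5],[0,0,0],0],[[0,0,0.4],[0,0,0],0],[[0,0,0.3],[0,0,0],0],[[0,0,0],[0,0,0],0],[[0,0,0],[0,0,0],0]]'
python3 - <<'E'
from h import *
go(.3963,-.3654,.0587,77.9)
E
```

```text
time_s: 47.37
tcp_pos: [0.3978, -0.3666, 0.1019]
eef_rot: [-180.0, 0.0, 168.0]
wrist_force: [-0.0, 0.6, -1.5]
opening: 0.0154
grasp_force: 60.0
shift units [0.044 0.023 1.08 ] turn [-0.004  0.007  0.015] q6 -120.8 t 47.37
```

```bash

python3 -m handwheel '[[[0.035,0.02,0.2],[0,0,0],0],[[0,0,0.25],[0,0,0],0],[[0,0,0.2],[0,0,0],0],[[0,0,0.1],[0,0,0],0],[[0,0,0],[0,0,0],0]]'
python3 -m handwheel '[[[0,0,0.1],[0,0,0],0],[[0,0,0.1],[0,0,0],0],[[0,0,0.06],[0,0,0],0],[[0,0,0],[0,0,0],0]]'
python3 - <<'E'
from h import *
go(.3963,-.3654,.0587,77.9)
E
```

```text
time_s: 47.78
tcp_pos: [0.3953, -0.3648, 0.0696]
eef_rot: [179.9, -0.1, 168.0]
wrist_force: [0.7, 0.9, -2.2]
opening: 0.0155
grasp_force: 60.0
time_s: 48.12
tcp_pos: [0.3957, -0.3652, 0.0599]
eef_rot: [180.0, -0.0, 168.0]
wrist_force: [0.2, 0.3, -2.7]
opening: 0.0158
grasp_force: 60.0
shift units [-0.016 -0.002  0.029] turn [ 0.004 -0.006  0.019] q6 -120.9 t 48.12
```

```bash

python3 -m handwheel '[[[-0.01,0,0.03],[0,0,0],0],[[0,0,0],[0,0,0],40],[[0,0,0],[0,0,0],40],[[0,0,0],[0,0,0],40],[[0,0,0],[0,0,0],40]]'
python3 -m handwheel '[[[0,0,0],[0,0,0],40],[[0,0,-0.4],[0,0,0],40],[[0,0,-0.8],[0,0,0],40],[[0,0,-0.9],[0,0,0],40],[[0,0,-0.9],[0,0,0],40]]'
python3 - <<'E'
from h import *
r=lambda u,v:ray('w4',u/1.25,v/1.25,.059)
a=r(210,228);b=r(296,345);d=b-a;print('hinge w4',a,'bar dir',np.degrees(np.arctan2(d[1],d[0])))
h=np.array([.4241,-.4223]); 
for q in (a[:2],h):
  th=np.arctan2(d[1],d[0]); print('knob',q+.125*np.array([np.cos(th),np.sin(th)]))
a=ray('w4',267/1.25,104/1.25,.046);b=ray('w4',283/1.25,228/1.25,.046);print('saddles',a,b,(a+b)/2,np.degrees(np.arctan2(*(b-a)[1::-1])))
E
```

```text
time_s: 48.53
tcp_pos: [0.3965, -0.3657, 0.0595]
eef_rot: [-180.0, 0.0, 168.0]
wrist_force: [-0.4, -0.2, -0.0]
opening: 0.0392
grasp_force: 0.0
time_s: 48.95
tcp_pos: [0.3958, -0.365, 0.1802]
eef_rot: [180.0, -0.1, 168.0]
wrist_force: [0.0, -0.3, -0.5]
opening: 0.0399
grasp_force: 0.0
hinge w4 [ 0.424107   -0.42282135  0.059     ] bar dir 16.61318118297836
knob [ 0.5438891  -0.38708275]
knob [ 0.5438821 -0.3865614]
saddles [ 0.34938241 -0.35357702  0.046     ] [ 0.44053063 -0.3723366   0.046     ] [ 0.39495652 -0.36295681  0.046     ] -11.629880017384576
```

```bash
python3 - <<'E'
from h import *
go(.5435,-.3868,.18,78)
E
```

```text
shift units [-3.724e+00  2.340e-01  2.000e-03] turn [ 0.007 -0.012  0.002] q6 -120.9 t 48.95
```

```bash

python3 -m handwheel '[[[-0.8,0.06,0],[0,0,0],46],[[-0.8,0.06,0],[0,0,0],46],[[-0.8,0.06,0],[0,0,0],46],[[-0.8,0.03,0],[0,0,0],46],[[-0.55,0.03,0],[0,0,0],46]]' >/dev/null
python3 -m handwheel '[[[0,0,0],[0,0,0],46],[[0,0,0],[0,0,0],46],[[0,0,0.5],[0,0,0],46],[[0,0,0],[0,0,0],46],[[0,0,0],[0,0,0],46]]' 
python3 - <<'E'
from h import *
go(.5435,-.3868,.070,78)
snap('wrist','w17'); im=snap('top','top1')
x,y=487,257
cv2.imwrite('pics/w17v.png',np.hstack([cv2.imread('pics/w17.png')[230:480,170:470],cv2.resize(im[225:375,440:560],(200,250))]))
E
```

```text
time_s: 49.78
tcp_pos: [0.5431, -0.3866, 0.1584]
eef_rot: [179.9, -0.2, 168.0]
wrist_force: [0.4, -0.3, 0.5]
opening: 0.046
grasp_force: 0.0
shift units [-0.017 -0.005  2.21 ] turn [ 0.011 -0.029 -0.004] q6 -113.5 t 49.78
```

View pics/w17v.png

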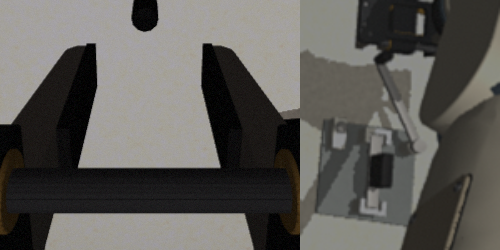

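The knob's upper end shows at about (315,250) in the full wrist image, ahead of the fingers and centred between them. The spanner lies in the rack.

```bash
python3 - <<'E'
from h import *
g=cv2.imread('pics/w17.png',0)
n,l,st,ce=cv2.connectedComponentsWithStats((g[150:330,260:370]<40).astype('uint8'))
print(st[1:][st[1:,4]>100]+[260,150,0,0,0])
print(ray('w17',315,252,.094),ray('w17',315,261,.094))
for p in [(.5435,-.3868),(.5335,-.385),(.53,-.385)]:
    print(p,proj('w17',[*p,.094]).round(),proj('w17',[*p,.059]).round())
E
```

```text
[[302 221  26  40 851]
 [260 274   7  56 337]]
[ 0.54632357 -0.38902221  0.094     ] [ 0.55180142 -0.3902022   0.094     ]
(0.5435, -0.3868) [318. 247.] [318. 229.]
(0.5335, -0.385) [317. 230.] [317. 214.]
(0.53, -0.385) [316. 224.] [316. 209.]
```

```bash

python3 -m handwheel '[[[0,-0.03,0.6],[0,0,0],46],[[0,0,0.7],[0,0,0],46],[[0,0,0.6],[0,0,0],46],[[0,0,0.25],[0,0,0],46],[[0,0,0],[0,0,0],46]]'
python3 -m handwheel '[[[0,0,0],[0,0,0],0],[[0,0,0],[0,0,0],0],[[0,0,0],[0,0,0],0],[[0,0,0],[0,0,0],0],[[0,0,0],[0,0,0],0]]' 25
python3 -m handwheel '[[[0,0,0],[0,0,0],0],[[0,0,0],[0,0,0],0],[[0,0,0],[0,0,0],0],[[0,0,0],[0,0,0],0],[[0,0,0],[0,0,0],0]]'
python3 - <<'E'
from h import *
o=arm.get_obs();p=o['tcp_pos'];M=R.from_euler('xyz',o['eef_rot'],degrees=True)
h=np.array([.424,-.4225]);d=p[:2]-h;r=np.hypot(*d);a=np.degrees(np.arctan2(d[1],d[0]));print('r',r,'ang',a)
prev=p
for t in np.linspace(a,78.3,13)[1:]:
    q=np.array([*(h+.125*np.array([np.cos(np.radians(t)),np.sin(np.radians(t))])),p[2]]); print(t.round(1),(M.inv().apply(q-prev)/.04).round(2)); prev=q
E
```

```text
time_s: 50.3
tcp_pos: [0.5434, -0.3877, 0.0715]
eef_rot: [179.9, -0.2, 168.0]
wrist_force: [0.2, 0.3, -0.8]
opening: 0.046
grasp_force: 0.0
time_s: 50.72
tcp_pos: [0.5453, -0.3888, 0.0743]
eef_rot: [-180.0, 0.1, 168.0]
wrist_force: [0.1, 0.7, 3.4]
opening: 0.0152
grasp_force: 25.1
time_s: 51.13
tcp_pos: [0.5453, -0.3888, 0.0742]
eef_rot: [-180.0, 0.1, 168.0]
wrist_force: [-1.0, 0.6, 5.8]
opening: 0.0152
grasp_force: 25.0
r 0.1259143846317572 ang 15.526950435918184
20.8 [ 0.16  0.24 -0.  ]
26.0 [ 0.17  0.23 -0.  ]
31.2 [ 0.19  0.22 -0.  ]
36.5 [ 0.2  0.2 -0. ]
41.7 [ 0.22  0.18 -0.  ]
46.9 [ 0.24  0.16 -0.  ]
52.1 [ 0.25  0.14 -0.  ]
57.4 [ 0.26  0.11 -0.  ]
62.6 [ 0.27  0.09 -0.  ]
67.8 [ 0.28  0.06 -0.  ]
73.1 [ 0.28  0.04 -0.  ]
78.3 [ 0.28  0.01 -0.  ]
```

```bash

python3 -m handwheel '[[[0.16,0.24,0],[0,0,0],0],[[0.17,0.23,0],[0,0,0],0],[[0.19,0.22,0],[0,0,0],0],[[0.2,0.2,0],[0,0,0],0],[[0.22,0.18,0],[0,0,0],0]]' 35
python3 -m handwheel '[[[0.24,0.16,0],[0,0,0],0],[[0.25,0.14,0],[0,0,0],0],[[0.26,0.11,0],[0,0,0],0],[[0.27,0.09,0],[0,0,0],0],[[0,0,0],[0,0,0],0]]'
cat > a.py <<'E'
from h import *
p=arm.get_obs()['tcp_pos'];d=p[:2]-np.array([.424,-.4225]);print('r',np.hypot(*d).round(4),'ang',np.degrees(np.arctan2(d[1],d[0])).round(1))
E
python3 a.py
```

```text
time_s: 51.55
tcp_pos: [0.5177, -0.3388, 0.0743]
eef_rot: [-179.9, 0.2, 168.1]
wrist_force: [0.3, -4.5, 6.2]
opening: 0.0148
grasp_force: 35.0
time_s: 51.97
tcp_pos: [0.4804, -0.3109, 0.0743]
eef_rot: [-179.9, 0.1, 168.1]
wrist_force: [-1.5, -5.5, 6.4]
opening: 0.0153
grasp_force: 35.0
r 0.125 ang 63.2
```

Tracking is good. Now I'll push through the catch.

```bash

python3 -m handwheel '[[[0.28,0.06,0],[0,0,0],0],[[0.28,0.04,0],[0,0,0],0],[[0.28,0.01,0],[0,0,0],0],[[0,0,0],[0,0,0],0],[[0,0,0],[0,0,0],0]]' 45
python3 a.py; python3 -m handwheel '[[[0.08,0,0],[0,0,0],0],[[0,0,0],[0,0,0],0],[[0,0,0],[0,0,0],0]]'; python3 a.py
```

```text
time_s: 52.38
tcp_pos: [0.4553, -0.303, 0.075]
eef_rot: [-179.7, 0.9, 168.0]
wrist_force: [19.4, -10.6, -11.7]
opening: 0.0145
grasp_force: 45.0
r 0.1235 ang 75.3
time_s: 52.63
tcp_pos: [0.455, -0.3031, 0.0752]
eef_rot: [-179.7, 1.1, 168.0]
wrist_force: [28.3, -11.7, -17.8]
opening: 0.0148
grasp_force: 45.0
r 0.1234 ang 75.4
```

```bash

python3 -m handwheel '[[[-0.06,0,0],[0,0,0],0],[[-0.05,0,0],[0,0,0],0],[[0,0,0],[0,0,0],0]]'; python3 a.py
python3 -m handwheel '[[[0,0,0],[0,0,0],46],[[0,0,0],[0,0,0],46],[[0,0,0],[0,0,0],46],[[0,0,0],[0,0,0],46],[[0,0,0],[0,0,0],46]]'
python3 -m handwheel '[[[0,0,-0.4],[0,0,0],46],[[0,0,-0.8],[0,0,0],46],[[0,0,-0.9],[0,0,0],46],[[0,0,0],[0,0,0],46],[[0,0,0],[0,0,0],46]]'
python3 a.py
python3 - <<'E'
from h import *
snap('wrist','w18'); g=cv2.imread('pics/w18.png',0)
n,l,st,ce=cv2.connectedComponentsWithStats((g[150:330,260:370]<40).astype('uint8'))
print(st[1:][st[1:,4]>80]+[260,150,0,0,0])
h=np.array([.424,-.4225])
for t in (65,70,74,76,78,80):
    p=h+.125*np.array([np.cos(np.radians(t)),np.sin(np.radians(t))])
    e=p+.008*np.array([.978,-.208])
    print(t,proj('w18',[*p,.094]).round(),'far edge',proj('w18',[*e,.094]).round(),'base',proj('w18',[*p,.059]).round())
E
```

```text
time_s: 52.88
tcp_pos: [0.4556, -0.303, 0.0748]
eef_rot: [-179.7, 0.7, 168.1]
wrist_force: [13.5, -12.3, -4.2]
opening: 0.0145
grasp_force: 45.0
r 0.1236 ang 75.2
time_s: 53.3
tcp_pos: [0.4497, -0.299, 0.0729]
eef_rot: [180.0, -0.1, 168.0]
wrist_force: [0.2, 0.6, 0.9]
opening: 0.0454
grasp_force: 0.0
time_s: 53.72
tcp_pos: [0.4513, -0.3002, 0.159]
eef_rot: [-179.9, 0.2, 168.0]
wrist_force: [-0.5, -0.9, -0.7]
opening: 0.046
grasp_force: 0.0
r 0.1253 ang 77.4
[[303 218  26  40 852]
 [260 274   7  56 335]]
65 [312. 287.] far edge [312. 300.] base [313. 265.]
70 [316. 271.] far edge [316. 283.] base [316. 251.]
74 [317. 257.] far edge [317. 270.] base [317. 238.]
76 [318. 250.] far edge [318. 263.] base [318. 232.]
78 [318. 243.] far edge [318. 256.] base [318. 226.]
80 [318. 236.] far edge [318. 249.] base [318. 219.]
```

The knob angle is about 77.4° against 77.9° when shut, and it met a hard stop, so the keeper is closed. I'm going over the carousel for a numerical check of the segments and ring.

```bash

python3 -m handwheel '[[[0,0,-0.9],[0,0,0],46],[[0,0,-0.9],[0,0,0],46],[[0,0,-0.9],[0,0,0],46],[[0,0,-0.5],[0,0,0],46],[[0,0,0],[0,0,0],46]]' >/dev/null
python3 -m handwheel '[[[-0.3,0.9,0],[0,0,0],46],[[-0.3,0.9,0],[0,0,0],46],[[-0.3,0.9,0],[0,0,0],46],[[-0.3,0.9,0],[0,0,0],46],[[-0.3,0.9,0],[0,0,0],46]]' >/dev/null
python3 -m handwheel '[[[-0.3,0.9,0],[0,0,0],46],[[-0.3,0.9,0],[0,0,0],46],[[-0.3,0.9,0],[0,0,0],46],[[0,0,0],[0,0,0],46],[[0,0,0],[0,0,0],46]]'
cat > chk.py <<'E'
from h import *
im=snap('wrist','w19'); h=np.array([.5533,-.0115])
for nm,t in (('A',-5.1),('L',114.9),('R',-125.1)):
    a=np.radians(t);X=np.array([np.cos(a),np.sin(a),0]);Y=np.array([-np.sin(a),np.cos(a),0]);c=np.array([*h,.076])+.104*X
    for sx in (-.0142,.0142):
      for sy in (-.031,.031):
        w=c+X*sx+Y*sy;x,y=proj('w19',w).astype(int)
        if not(10<x<630 and 10<y<470): print(nm,'out',x,y); continue
        g=im[y-9:y+9,x-9:x+9].min(2);n,l,st,ce=cv2.connectedComponentsWithStats((g<40).astype('uint8'))
        if n<2: print(nm,'none',x,y);continue
        i=1+np.argmin(np.hypot(*(ce[1:]-9).T)+1e3*(st[1:,4]<15));q=ce[i]+[x-9,y-9];d=ray('w19',*q,.076)-w
        print(nm,'radial',(d@X*1000).round(1),'lat',(d@Y*1000).round(1),st[i,4])
# ring holes
g=cv2.cvtColor(im,cv2.COLOR_BGR2GRAY)
c=cv2.HoughCircles(cv2.medianBlur(g,3),cv2.HOUGH_GRADIENT,1.5,20,param1=80,param2=15,minRadius=5,maxRadius=11)
for k in c[0]:
    P=ray('w19',k[0],k[1],.066);d=P[:2]-h
    if .02<np.hypot(*d)<.035: print('hole',np.hypot(*d).round(4),np.degrees(np.arctan2(d[1],d[0])).round(1))
E
python3 chk.py
```

```text
time_s: 55.02
tcp_pos: [0.6035, -0.0362, 0.2821]
eef_rot: [-180.0, -0.2, 168.2]
wrist_force: [-1.2, -0.8, 0.6]
opening: 0.0459
grasp_force: 0.0
A radial 0.6 lat 0.1 51
A radial 0.3 lat 0.2 52
A radial 0.2 lat 0.2 49
A radial 0.1 lat 0.2 49
L radial -0.2 lat -1.3 77
L radial -0.4 lat -1.2 83
L radial -0.6 lat -1.2 77
L out 431 10
R radial -1.1 lat -0.5 75
R radial -1.0 lat -0.4 65
R radial -1.3 lat -0.6 78
R radial -1.4 lat -0.5 70
hole 0.0274 114.8
hole 0.0288 -64.4
```

```bash
python3 - <<'E'
from h import *
print(arm.sign_off())
E
```

```text
the job is handed in; nothing more can be done
None
```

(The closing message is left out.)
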